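# Reload the sanding drum between centres

## Task

Reload the sanding drum held between the bench centres: turn it until the red-edged row of sockets faces straight up and plug every red-topped insert fully home into that row, one to a socket, any socket; then turn it until the blue-edged row faces straight up and plug every blue-topped insert fully home into that row. Finally turn the drum back until the white edge between the two rows is at the very top and leave it there at rest with all inserts still fully home. Leave the other things on the bench where they are.

Things in the scene. Friction and masses are not known exactly. Their poses are not given: they have to be found in the camera images.
- centres: Bench centres, fixed: steel bed 90 mm wide (x), 400 mm long (y, from -180 to +220 mm), green headstock (middle y = +190 mm) and tailstock (y = -150 mm), each 50 mm along y, tops 138 mm high. The drum turns between their cone points. Origin on the bench under the drum's middle; y along the drum's axis, which is 110 mm above the bench; x points away from the robot.
- drum (a joint): Turning angle of the drum, rad. 0: the red row of sockets faces straight up; grows as the drum's top moves away from the robot (toward +x of the centres). At 0.524 (30 deg) the white edge is on top, at 1.047 (60 deg) the blue row faces straight up. Range -3.4 to 3.4. Friction (0.15 N m) holds it where it is left.
- wheel_hub (a point): Centre of the star wheel, on the drum's axis, 128 mm from the drum's middle toward +y; fixed to the drum, turns it. Six round spokes 10 mm thick, 60 deg apart, end 85 mm from the axis; hub radius 20 mm. A spoke points straight up when the red or blue row does. 30 mm clear either side of the wheel's plane. Pushing a spoke sideways near its end (2 to 3 N) turns the drum.
- white_mark (a point): Middle of the white edge bar of the drum, between the red-edged and the blue-edged face, 50 mm from the axis. The drum is six-sided, aluminium, 186 mm long, 92 mm across flats; other edges are dark. Red face: three sockets; blue face: two. Each socket is a 32 x 32 mm square hole, 14 mm deep, sides along and across the drum's axis.
- red_seat_1 (a point): Where the centre of an insert that is fully home in this red socket lies: over the middle of the socket at y = -64 mm along the drum, 2.5 mm outside its mouth and 48.5 mm from the drum's axis; turns with the drum.
- red_seat_2 (a point): Where the centre of an insert that is fully home in this red socket lies: over the middle of the socket at y = 0 mm along the drum, 2.5 mm outside its mouth and 48.5 mm from the drum's axis; turns with the drum.
- red_seat_3 (a point): Where the centre of an insert that is fully home in this red socket lies: over the middle of the socket at y = 64 mm along the drum, 2.5 mm outside its mouth and 48.5 mm from the drum's axis; turns with the drum.
- blue_seat_1 (a point): Where the centre of an insert that is fully home in this blue socket lies: over the middle of the socket at y = -32 mm along the drum, 2.5 mm outside its mouth and 48.5 mm from the drum's axis; turns with the drum.
- blue_seat_2 (a point): Where the centre of an insert that is fully home in this blue socket lies: over the middle of the socket at y = 32 mm along the drum, 2.5 mm outside its mouth and 48.5 mm from the drum's axis; turns with the drum.
- red_insert_1_mid (a point): Centre (half-way up) of a sanding insert with red top, 29 mm high, 90 g, standing on its tenon; may be absent. Lower 12 mm: steel tenon 28 x 28 mm; above it a wooden head 38 x 38 x 17 mm, sides parallel to the tenon's; the head's underside rests on the drum's face when fully home. z points up out of the top; x, y along the sides. Any quarter turn fits.
- red_insert_2_mid (a point): Centre (half-way up) of a sanding insert with red top, 29 mm high, 90 g, standing on its tenon; may be absent. Lower 12 mm: steel tenon 28 x 28 mm; above it a wooden head 38 x 38 x 17 mm, sides parallel to the tenon's; the head's underside rests on the drum's face when fully home. z points up out of the top; x, y along the sides. Any quarter turn fits.
- red_insert_3_mid (a point): Centre (half-way up) of a sanding insert with red top, 29 mm high, 90 g, standing on its tenon; may be absent. Lower 12 mm: steel tenon 28 x 28 mm; above it a wooden head 38 x 38 x 17 mm, sides parallel to the tenon's; the head's underside rests on the drum's face when fully home. z points up out of the top; x, y along the sides. Any quarter turn fits.
- blue_insert_1_mid (a point): Centre (half-way up) of a sanding insert with blue top, 29 mm high, 90 g, standing on its tenon; may be absent. Lower 12 mm: steel tenon 28 x 28 mm; above it a wooden head 38 x 38 x 17 mm, sides parallel to the tenon's; the head's underside rests on the drum's face when fully home. z points up out of the top; x, y along the sides. Any quarter turn fits.
- blue_insert_2_mid (a point): Centre (half-way up) of a sanding insert with blue top, 29 mm high, 90 g, standing on its tenon; may be absent. Lower 12 mm: steel tenon 28 x 28 mm; above it a wooden head 38 x 38 x 17 mm, sides parallel to the tenon's; the head's underside rests on the drum's face when fully home. z points up out of the top; x, y along the sides. Any quarter turn fits.
- tape_roll: White roll of masking tape lying flat, 56 mm across, 24 mm high; bystander. Origin under its centre.
- cork_block: Brown cork sanding block 110 x 60 x 38 mm; bystander. Origin under its centre.
- offcut: Pine offcut 28 x 45 x 28 mm; bystander. Origin under its centre.

How it is judged:
By the outcome, as a careful person would: the job done as asked, in the order asked, and still so for the second after the job is handed in, with the robot touching nothing.
Of red_insert_1, red_insert_2, red_insert_3 only 2 to 3 are there at a start; the rules pass over those that are not, and their reading is None.
Of blue_insert_1, blue_insert_2 only 1 to 2 are there at a start; the rules pass over those that are not, and their reading is None.
At some moment in a run one of blue_insert_1, blue_insert_2 may be knocked a few centimetres aside while the robot is not near it.
It also fails if it takes over 210 s, if anything falls off the work surface, if the arm or the gripper's body presses on something with over 40 N, if the wrist force passes 120 N, or if a joint passes its speed limit or range.

## Robot

A 6-joint arm with a two-finger parallel gripper is mounted at the origin on a cart in front of the work surface, level with it; the furniture and walls round the work are solid. World frame = base frame: x ahead of the robot, y to its left, z up, the work surface at z = 0. Lengths are in m, angles in rad, forces in N, time in s.
With the tool pointing down it reaches from about 0.35 to 0.85 m from the base axis. Payload 8.1 kg.
Tool frame: the origin (TCP) lies between the finger pads; the fingertips stand 11 mm ahead of it and the grasp point (between the pads) lies 8 mm behind it (tips_ahead is the z of the fingertips in the tool frame, in m); z points along the fingers, y is the line along which they close (so a half turn about z gives the same grasp; the last joint's range is limited). The gripper opens to 93 mm and grips with 3 to 60 N. Pads are 15 mm wide; open, the fingers measure 128 mm over their backs; the gripper's body (75 mm by 188 mm) begins 65 mm behind the grasp point.
Start: joints at [-1.322, 0.13, 1.488, -0, 1.523, -0.085], TCP at [0.197, -0.567, 0.201] pointing down, gripper open.
Joint ranges: [-2.96, 2.96], [-0.89, 2.26], [0.02, 2.5], [-1.34, 4.48], [0, 2.73], [-2.66, 2.66]. Speed limits (rad/s): [2.39, 2.39, 2.79, 3.14, 3.14, 3.14].

## Interface

Orientations are given as a rotation vector (axis times angle).
In Python, from plant import read_state, read_camera, close_job, tips_ahead gives the robot as it stands. The module is installed in compiled form; this text tells all that it offers.
- The arm moves only by the tool move_arm, never from a script. Its argument "plan" is a list of rows, each a list of 7 numbers: the turn, a rotation vector about the tool's x, y, z in units of 6 degrees (1.0 is 6 degrees), then the shift along the tool's x, y, z in units of 25 mm (1.0 is 25 mm), then the finger opening in mm, from 0 to 93. A call has exactly 10 rows; each row shifts and turns the commanded pose from where the row before left it, along the tool's axes as they then stand; what a row does not reach is not made up. A row lasts 1/10 s, in which the tool goes at most 50 mm and 8.59 degrees, less where a joint would pass 70% of its speed; a pose out of reach is approached as far as the arm can. A call is refused whole if a number of a shift passes 1 or a number of a turn 1, either way. A call with a gripper value outside its range is refused whole. The fingers move at their own pace and stop on an object; "force" is the grip in N (left out, the last holds). Time passes only in rows, so rows that do not move let the fingers close, or fill a call up. It gives the time, the measured TCP pose, the force, the opening and the grip force at its end, in the units of the state.
- read_state(): the state, without advancing time (a new reading comes with each control period).
- read_camera(name): name is "scene" or "top" or "wrist"; returns a dict with "frame" (420x560x3 uint8, red, green, blue), "z_map" (420x560 float32, m along the optical axis (not along the pixel's ray), 0 where there is no reading), "fx", "fy", "cx", "cy" (pixels), "rvec" (rotation vector, rad) and "tvec" (3), from world to camera coordinates, as OpenCV has them. Camera axes: x right, y down, z forward; pixel columns grow to the right and rows downward; lengths in m; the calibration is good to about 2 mm. A picture is of the moment at which its call begins.
- close_job(): hands the job in; it is judged then, once.
The state is a dict: "t": time; "q": joint angles; "dq": joint speeds; "joint_torque": joint torques, N m; "tool_pos": TCP position; "orientation": TCP orientation; "force": force on the tool from outside, world axes, zero at the start; "wrist_torque": the same for the moment, N m; "opening": finger opening in m; "gripper_force": force on a finger pad.
Only numpy, scipy, OpenCV 4.12 (cv2) and the standard library are available. Lean on these libraries where they do the work, as an engineer would, in place of code of your own. Each camera call takes 0.05 s, during which the arm holds its last target. There are 200 camera calls.

## Working session

There is one attempt and no reset: what is moved stays moved. The work goes in short steps, Python scripts to look and compute and a tool call to move; the robot and the scene stay as the last step left them, time stands still between calls to the robot, and variables do not carry over. Pictures are saved under pics/ and viewed, at most 14 in all, crops included, and the job is handed in when it is done.

Besides the shell and the picture viewer there is one more tool, called after "Emit:" as name([rows], argument=value, ...), one row to a line, values as JSON. move_arm: Moves the arm, as the interface text tells. Its arguments: {"type":"object","properties":{"plan":{"type":"array","items":{"type":"array","items":{"type":"number"}}},"force":{"type":"number"}},"required":["plan"]}

```bash
mkdir -p pics
cat > h.py <<'E'
import numpy as np, cv2
from scipy.spatial.transform import Rotation as R
from plant import *
def cam(n,save=None):
    c=read_camera(n)
    if save: cv2.imwrite('pics/'+save,c['frame'][:,:,::-1])
    c['R']=R.from_rotvec(np.ravel(c['rvec'])).as_matrix(); c['t']=np.ravel(c['tvec'])
    z=c['z_map']; v,u=np.mgrid[:420,:560]
    P=np.stack([(u-c['cx'])/c['fx']*z,(v-c['cy'])/c['fy']*z,z],-1)
    c['W']=(P-c['t'])@c['R']
    c['W'][z==0]=np.nan
    return c
E
python3 - <<'E'
from h import *
s=read_state(); print({k:np.round(v,3) for k,v in s.items()}, tips_ahead)
a=cam('scene','s1.png'); b=cam('top','t1.png')
for c in (a,b): print(c['fx'],(-c['R'].T@c['t']).round(3),c['R'].round(2).tolist())
E
```

```text
{'t': np.float64(0.0), 'q': array([-1.322,  0.131,  1.489, -0.   ,  1.523, -0.085]), 'dq': array([ 0.   , -0.001,  0.001,  0.   ,  0.001,  0.001]), 'joint_torque': array([ 0.0000e+00, -5.5984e+01, -4.9175e+01,  7.7000e-02,  3.6000e-02,
       -0.0000e+00]), 'tool_pos': array([ 0.196, -0.566,  0.2  ]), 'orientation': array([-3.096, -0.522,  0.   ]), 'force': array([-0.294,  0.56 , -0.816]), 'wrist_torque': array([-0.03 ,  0.023,  0.008]), 'gripper_force': np.float64(0.0), 'opening': np.float64(0.093)} 0.011
398.24134975765395 [ 0.296 -0.497  0.774] [[0.89, -0.46, -0.0], [-0.35, -0.67, -0.65], [0.3, 0.58, -0.76]]
503.67817873774754 [0.28  0.026 1.289] [[-0.12, -0.99, 0.0], [-0.97, 0.11, -0.22], [0.22, -0.03, -0.98]]
```

View pics/s1.png

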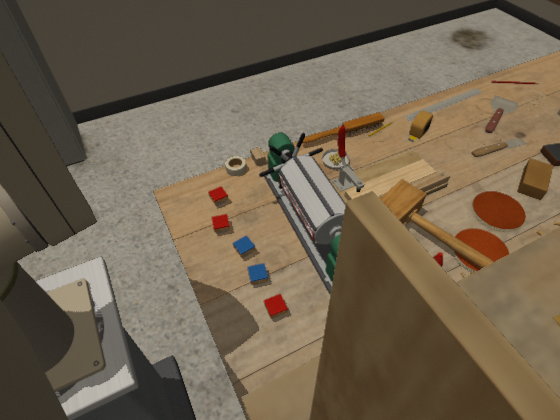

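View pics/t1.png

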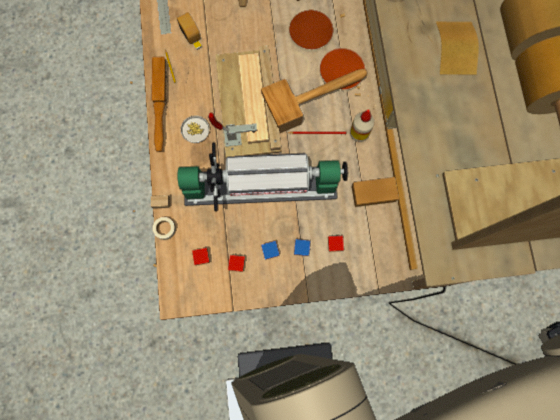

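Top view: three red inserts at (201,257), (237,263), (336,243), two blue at (271,250), (302,247); drum at (265,173), star wheel at (213,175), headstock (190,180), tailstock (328,175). Now measure.

```bash
cat >> h.py <<'E'
def inserts(c,zr=(0.015,0.04)):
    hsv=cv2.cvtColor(c['frame'],cv2.COLOR_RGB2HSV); H,S,V=[hsv[...,i].astype(int) for i in range(3)]
    W=c['W']; out=[]
    for name,m in (('red',((H<6)|(H>174))&(S>170)&(V>90)),('blue',(H>98)&(H<125)&(S>120)&(V>60))):
        m=m&(W[...,2]>zr[0])&(W[...,2]<zr[1])
        n,l,st,ce=cv2.connectedComponentsWithStats(m.astype(np.uint8))
        for i in range(1,n):
            if st[i,4]<40: continue
            P=W[l==i]; z=np.median(P[:,2]); p=P[abs(P[:,2]-z)<.004]
            r=cv2.minAreaRect((p[:,:2]*1000).astype(np.float32))
            out.append((name,np.round(r[0],1),np.round(r[1],1),round(r[2],1),round(z*1000,1),ce[i].round()))
    return out
E
python3 - <<'E'
from h import *
for n in ('top','scene'):
    c=cam(n)
    for o in inserts(c,(.01,.06)): print(n,*o)
    W=c['W']; hsv=cv2.cvtColor(c['frame'],cv2.COLOR_RGB2HSV).astype(int)
    m=(hsv[...,0]>60)&(hsv[...,0]<90)&(hsv[...,1]>120)&(W[...,2]>.12)&(W[...,2]<.15)
    k,l,st,ce=cv2.connectedComponentsWithStats(m.astype(np.uint8))
    for i in range(1,k):
        if st[i,4]>30: print(n,'green',st[i],cv2.minAreaRect((W[l==i][:,:2]*1000).astype(np.float32)),np.nanmedian(W[l==i][:,2]))
    if n=='top':
        for u in (240,265,290): print([(W[v,u]*1000).round().tolist()+c['frame'][v,u].tolist() for v in range(150,204,4)])
        cv2.imwrite('pics/t2.png',cv2.resize(c['frame'][140:215,170:355,::-1],None,fx=4.2,fy=4.2,interpolation=cv2.INTER_CUBIC))
E
```

```text
top red [ 448.7 -152.4] [36.6 36.5] 86.1 29.8 [335. 243.]
top red [455.2 188.9] [36.1 38. ] 5.2 29.5 [200. 256.]
top red [427.9 101.3] [37.2 37.2] 76.5 30.1 [236. 263.]
top blue [451.   13.6] [36.3 35.9] 8.2 29.8 [270. 250.]
top blue [447.9 -66.4] [35.1 36. ] 77.9 30.0 [302. 247.]
top green [319 161  21  21 368] ((609.5150756835938, -147.95033264160156), (46.80326843261719, 47.282962799072266), 87.17041778564453) 0.13607211231880434
top green [178 167  22  21 378] ((633.28564453125, 188.56809997558594), (48.72733688354492, 47.47766876220703), 86.1205062866211) 0.13513181287580966
[[725.0, 62.0, 19.0, 178, 150, 96], [714.0, 63.0, 18.0, 184, 156, 97], [661.0, 61.0, 146.0, 198, 197, 189], [647.0, 61.0, 158.0, 205, 202, 193], [637.0, 62.0, 157.0, 210, 206, 197], [626.0, 63.0, 162.0, 175, 176, 171], [618.0, 64.0, 157.0, 120, 121, 116], [609.0, 65.0, 154.0, 218, 216, 206], [602.0, 67.0, 146.0, 214, 213, 201], [594.0, 68.0, 138.0, 218, 215, 204], [587.0, 69.0, 129.0, 154, 156, 152], [588.0, 72.0, 85.0, 188, 153, 146], [596.0, 76.0, 15.0, 192, 197, 186], [585.0, 77.0, 13.0, 67, 66, 64]]
[[71
[... 912 characters left out ...]
55.0, 20.0, 191, 191, 184], [582.0, -54.0, 8.0, 89, 88, 89], [574.0, -53.0, -0.0, 174, 144, 105]]
scene red [453.2 189.9] [37.8 37.2] 3.0 30.5 [217. 194.]
scene red [426.4 103.1] [37.7 35.8] 76.9 30.3 [220. 221.]
scene red [ 446.7 -150.9] [38.1 38. ] 87.5 29.9 [275. 304.]
scene blue [448.6  14.7] [37.4 36. ] 10.1 30.3 [244. 245.]
scene blue [446.2 -65.8] [39.  35.7] 76.8 30.2 [257. 272.]
scene green [269 133  24  19 173] ((632.98291015625, 188.21937561035156), (46.816978454589844, 45.09233474731445), 89.75630950927734) 0.1331895634801351
scene green [332 236   8  15  52] ((590.5558471679688, -133.8482666015625), (25.922054290771484, 12.313936233520508), 52.241275787353516) 0.1272261644834077
```

View pics/t2.png

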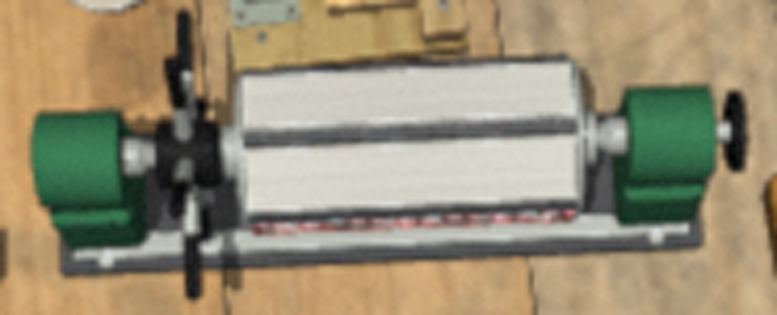

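Two plain faces are up with a dark edge near the top, and red edging shows low on the robot side, so the drum is at about -90°. Next I fit its angle, check the clearance along the route, and work out the approach to the wheel.

```bash
cat >> h.py <<'E'
YAW=np.deg2rad(-4.04); X=np.array([np.cos(YAW),np.sin(YAW),0]); Y=np.array([-np.sin(YAW),np.cos(YAW),0]); Z=np.array([0,0,1.])
O=np.array([.6200,.0005,0]); AX=O+.110*Z
def wheel(phi,r,dy=.128):
    p=np.deg2rad(phi); u=np.sin(p)*X+np.cos(p)*Z
    z=-u; return AX+dy*Y+r*u, np.stack([Y,np.cross(z,Y),z],1)
def down(pos,yaw):   # yaw deg: direction of tool y, world
    a=np.deg2rad(yaw); y=np.array([np.cos(a),np.sin(a),0]); z=-Z
    return np.array(pos),np.stack([np.cross(y,z),y,z],1)
def cur():
    s=read_state(); return np.array(s['tool_pos']),R.from_rotvec(s['orientation']).as_matrix()
def go(pos,M,p0=None):
    p,C=cur() if p0 is None else p0
    turn=R.from_matrix(C.T@M).as_rotvec()
    print('TURN(deg/6)',(np.rad2deg(turn)/6).round(2),'SHIFT after turn(/25mm)',(M.T@(pos-p)/.025).round(2),'world d mm',((pos-p)*1000).round(1))
    return pos,M
def drumang(c):
    W=c['W'].reshape(-1,3); d=W-AX; x,y,z=d@X,d@Y,d[:,2]
    k=(abs(y)<.088)&(np.hypot(x,z)<.056)&(np.hypot(x,z)>.04)&(z>-.01); return x[k]*1e3,y[k]*1e3,z[k]*1e3
E
python3 - <<'E'
from h import *
from scipy.optimize import minimize
for n in ('top','scene'):
    c=cam(n); x,y,z=drumang(c)
    def f(p):
        ox,oz,t=p; a=[np.deg2rad(t+60*k) for k in range(6)]
        m=np.max([(x-ox)*np.sin(b)+(z-oz)*np.cos(b) for b in a],0)
        return np.mean(np.minimum(abs(m-46),6))
    best=min((minimize(f,(0,0,t),method='Nelder-Mead') for t in (-20,-10,0,10,20,30)),key=lambda r:r.fun)
    print(n,len(x),best.x,best.fun)
    W=c['W'].reshape(-1,3)
    for (x0,x1,y0,y1) in ((.1,.6,-.7,-.45),(.2,.6,-.45,-.25),(.2,.6,-.25,0),(.2,.58,0,.3),(.66,.8,0,.25)):
        k=(W[:,0]>x0)&(W[:,0]<x1)&(W[:,1]>y0)&(W[:,1]<y1); print(n,(x0,y0),np.nanpercentile(W[k][:,2],[50,99,100]).round(3) if k.any() else None)
P=go(*wheel(-30,.13)); go(*down([.45,-.05,.28],-4),)
E
```

```text
top 2846 [  4.98236804   0.53541459 -37.28542158] 1.633647881597391
top (0.1, -0.7) [0.163 0.417 0.493]
top (0.2, -0.45) [0.158 0.595 0.63 ]
top (0.2, -0.25) [0.002 0.745 0.75 ]
top (0.2, 0) [0.001 0.737 0.751]
top (0.66, 0) [0.006 0.171 0.193]
scene 2681 [ 2.69419387  0.82245932 21.5694537 ] 0.9983517933990282
scene (0.1, -0.7) [0.61  0.622 0.624]
scene (0.2, -0.45) [0.569 0.622 0.632]
scene (0.2, -0.25) [0.002 0.558 0.582]
scene (0.2, 0) [0.001 0.107 0.345]
scene (0.66, 0) [0.041 0.175 0.194]
TURN(deg/6) [ -4.42   2.91 -10.87] SHIFT after turn(/25mm) [28.94 11.44  5.59] world d mm [367.6 699.5  22. ]
TURN(deg/6) [ -0.    -0.   -11.15] SHIFT after turn(/25mm) [21.32  8.67 -3.18] world d mm [253.4 516.7  79.4]
```

Run:
```python
from h import *
c=cam('top'); 
for u,v in ((447,178),(452,242),(500,200),(400,195),(405,260),(470,260),(370,192),(420,230),(395,150),(440,280)): print((u,v),c['W'][v,u].round(3))
c=cam('scene')
for u,v in ((355,195),(380,300),(330,350),(260,400),(300,380)): print((u,v),c['W'][v,u].round(3))
cam('wrist','w1.png')
```

```text
(447, 178) [ 0.548 -0.407  0.178]
(452, 242) [ 0.402 -0.392  0.171]
(500, 200) [ 0.482 -0.514  0.183]
(400, 195) [ 0.554 -0.337  0.026]
(405, 260) [ 0.388 -0.326  0.006]
(470, 260) [ 0.358 -0.429  0.159]
(370, 192) [ 0.568 -0.258  0.037]
(420, 230) [ 0.438 -0.328  0.163]
(395, 150) [ 0.677 -0.346  0.021]
(440, 280) [ 0.322 -0.353  0.16 ]
(355, 195) [0.751 0.015 0.043]
(380, 300) [ 0.384 -0.432  0.584]
(330, 350) [ 0.384 -0.403  0.447]
(260, 400) [ 0.335 -0.336  0.159]
(300, 380) [ 0.399 -0.338  0.158]
```

Emit:
move_arm([
  [0,0,0,0,0,-0.5,93],
  [0,0,0,0,0,-0.5,93],
  [0,0,0,0,0,-0.5,93],
  [0,0,0,0,0,-0.5,93],
  [0,0,0,0,0,-0.5,93],
  [0,0,0,0,0,-0.4,93],
  [0,0,0,0,0,-0.3,93],
  [0,0,0,0,0,-0.1,93],
  [0,0,0,0,0,0,93],
  [0,0,0,0,0,0,93],
])

```text
t: 1.45
tool_pos: [0.1965, -0.5666, 0.2827]
orientation: [-3.097, -0.522, 0.0]
force: [-0.5, 0.2, -0.3]
opening: 0.0929
gripper_force: 0.0
```

Emit:
move_arm([
  [0,0,0,0,-0.5,0,93],
  [0,0,0,0,-0.9,0,93],
  [0,0,0,0,-0.9,0,93],
  [0,0,0,0,-0.9,0,93],
  [0,0,0,0,-0.9,0,93],
  [0,0,0,0,-0.9,0,93],
  [0,0,0,0,-0.9,0,93],
  [0,0,0,0,-0.7,0,93],
  [0,0,0,0,-0.5,0,93],
  [0,0,0,0,0,0,93],
])

```text
t: 2.45
tool_pos: [0.1382, -0.3983, 0.2832]
orientation: [-3.098, -0.522, 0.0]
force: [0.4, -0.7, -0.0]
opening: 0.0924
gripper_force: 0.0
```

Emit:
move_arm([
  [0,0,0,0.3,-0.1,0,93],
  [0,0,0,0.6,-0.2,0,93],
  [0,0,0,0.7,-0.2,0,93],
  [0,0,0,0.8,-0.2,0,93],
  [0,0,0,0.8,-0.2,0,93],
  [0,0,0,0.8,-0.2,0,93],
  [0,0,0,0.7,-0.2,0,93],
  [0,0,0,0.5,-0.2,0,93],
  [0,0,0,0,0,0,93],
  [0,0,0,0,0,0,93],
])

```text
t: 3.45
tool_pos: [0.2493, -0.3213, 0.2832]
orientation: [-3.097, -0.524, 0.001]
force: [-0.0, -0.5, 0.4]
opening: 0.0935
gripper_force: 0.0
```

Emit:
move_arm([
  [0,0,0,0.5,-0.4,0,93],
  [0,0,0,1,-0.8,0,93],
  [0,0,0,1,-0.8,0,93],
  [0,0,0,1,-0.8,0,93],
  [0,0,0,1,-0.8,0,93],
  [0,0,0,1,-0.8,0,93],
  [0,0,0,1,-0.8,0,93],
  [0,0,0,1,-0.8,0,93],
  [0,0,0,1,-0.8,0,93],
  [0,0,0,0.5,-0.4,0,93],
])

```text
t: 4.45
tool_pos: [0.4035, -0.0762, 0.2833]
orientation: [-3.097, -0.523, -0.0]
force: [-0.9, -0.4, -0.6]
opening: 0.0931
gripper_force: 0.0
```

Run:
```python
from h import *
print(read_state()['q'].round(2)); go(*wheel(-38,.15)); go(*down([.45,.05,.28],-4))
```

```text
[-0.31 -0.42  1.83  0.    1.72  0.92]
TURN(deg/6) [ -5.59   3.68 -10.7 ] SHIFT after turn(/25mm) [8.79 2.37 4.65] world d mm [133.4 210.9 -55.1]
TURN(deg/6) [ -0.    -0.   -11.14] SHIFT after turn(/25mm) [5.17 1.5  0.13] world d mm [ 46.5 126.2  -3.3]
```

Emit:
move_arm([
  [0,0,-1,0,0,0,93],
  [0,0,-1,0,0,0,93],
  [0,0,-1,0,0,0,93],
  [0,0,-1,0,0,0,93],
  [0,0,-1,0,0,0,93],
  [0,0,-1,0,0,0,93],
  [0,0,-1,0,0,0,93],
  [0,0,-1,0,0,0,93],
  [0,0,-1,0,0,0,93],
  [0,0,-1,0,0,0,93],
])

```text
t: 5.45
tool_pos: [0.4026, -0.0782, 0.2833]
orientation: [-2.419, -2.005, 0.0]
force: [-0.2, -0.4, -0.2]
opening: 0.0928
gripper_force: 0.0
```

Emit:
move_arm([
  [0,0,-0.6,0,0,0,60],
  [0,0,-0.54,0,0,0,60],
  [0,0,0,0.5,0.4,-0.3,60],
  [0,0,0,1,0.8,-0.4,60],
  [0,0,0,1,0.8,-0.4,60],
  [0,0,0,1,0.8,-0.4,60],
  [0,0,0,1,0.8,-0.3,60],
  [0,0,0,1,0.8,0,60],
  [0,0,0,1,0.4,0,60],
  [0,0,0,0.5,0,0,60],
])

```text
t: 6.45
tool_pos: [0.5356, 0.0895, 0.3274]
orientation: [-2.297, -2.141, 0.002]
force: [0.6, -0.5, -0.2]
opening: 0.0601
gripper_force: 0.0
```

Run:
```python
from h import *
c=cam('wrist','w2.png'); print(read_state()['q'].round(2),(-c['R'].T@c['t']).round(3)); go(*wheel(-38,.15))
x,y,z=drumang(c); print(len(x))
```

```text
[ 0.07 -0.04  1.44  0.    1.75  0.14] [0.542 0.172 0.511]
TURN(deg/6) [-6.35 -0.01  0.01] SHIFT after turn(/25mm) [ 1.77 -2.48  3.1 ] world d mm [  2.   44.1 -99.3]
6352
```

View pics/w2.png

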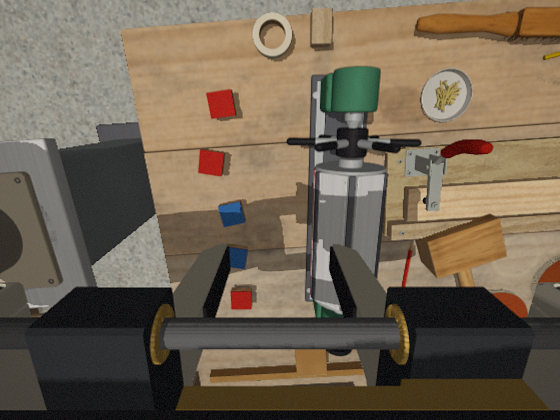

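Wrist view: wheel hub at (352,143), spokes left (300,142) and right (410,143), drum edge near (350,210). I'll fit the drum axis and angle from this depth.

```bash
cat >> h.py <<'E'
from scipy.optimize import minimize
def fit(c,t0s=range(-30,31,10)):
    x,y,z=drumang(c)
    def f(p):
        a=np.deg2rad(p[2]+60*np.arange(6))
        m=np.max([(x-p[0])*np.sin(b)+(z-p[1])*np.cos(b) for b in a],0); return np.mean(np.minimum(abs(m-46),5))
    b=min((minimize(f,(0,0,t),method='Nelder-Mead') for t in t0s),key=lambda r:r.fun); return b.x.round(2),round(b.fun,2)
def spokes(c):
    d=c['W'].reshape(-1,3)-AX; x,y,z=d@X,d@Y,d[:,2]; r=np.hypot(x,z)
    k=(abs(y-.128)<.012)&(r>.035)&(r<.088); a=np.rad2deg(np.arctan2(x[k],z[k])); h=np.histogram(a,bins=np.arange(-120,121,10))
    return [(round(float(np.median(a[abs(a-m)<15])),1),int((abs(a-m)<15).sum()),round(float(np.median(y[k][abs(a-m)<15])*1e3),1)) for m in h[1][:-1][h[0]>8]+5]
E
python3 - <<'E'
from h import *
c=cam('wrist'); print(fit(c),spokes(c))
W=c['W'];
for (v,u) in ((90,340),(90,360),(75,350),(90,330),(90,370)): print((W[v,u]*1e3).round(1))
# drum axis direction: silhouette centre at several y
d=W.reshape(-1,3)-AX; x,y,z=d@X,d@Y,d[:,2]
for y0 in (-60,-30,0,30,60,80):
    k=(abs(y*1e3-y0)<8)&(z>0.02)&(abs(x)<.07); print(y0,np.percentile(x[k]*1e3,[1,99]).round(1),np.percentile(z[k]*1e3,[99]).round(1))
k=(abs(y)<.12)&(z>.035)&(abs(x)<.05); print('yends',np.percentile(y[k]*1e3,[.3,99.7]).round(1))
for n in ('top','scene'): c=cam(n); print(n,spokes(c))
E
```

```text
(array([ 3.92, -0.59, 21.51]), np.float64(0.79)) [(-95.3, 261, 130.2), (-32.5, 231, 130.4), (-32.5, 231, 130.4), (21.3, 323, 130.2), (21.3, 323, 130.2), (79.0, 275, 131.0), (79.0, 275, 131.0)]
[614.8 194.  125.7]
[635.5 191.8 137.5]
[625.1 208.9 132.7]
[610.  197.3  81.8]
[647.4 191.1 135.7]
-60 [-41.5 -14.4] [44.2]
-30 [-42.5  43.9] [40.2]
0 [-42.1  43.8] [49.3]
30 [-41.7  43.2] [50.7]
60 [-41.4  43.4] [50.7]
80 [-60.5  41.7] [334.9]
yends [-88.7 119.9]
top []
scene [(-94.2, 82, 127.6), (-34.9, 76, 127.0), (20.2, 91, 127.5), (20.2, 91, 127.5), (77.4, 72, 127.6), (77.4, 72, 127.6)]
```

```bash
sed -i 's/^O=.*/O=np.array([.6200,.0005,0])+.0036*X+.001*Y/' h.py
python3 - <<'E'
from h import *
a=go(*wheel(-38,.14)); b=go(*wheel(-38,.062),a);
E
```

```text
Traceback (most recent call last):
  File "h.py", line 29, in wheel
    z=-u; return AX+dy*Y+r*u, np.stack([Y,np.cross(z,Y),z],1)
                 ^^
NameError: name 'AX' is not defined. Did you mean: 'X'?
```

```bash
sed -i 's/^O=np.array.*/&; AX=O+.110*Z/' h.py
python3 - <<'E'
from h import *
a=go(*wheel(-38,.14)); b=go(*wheel(-38,.062),a);
E
```

```text
TURN(deg/6) [-6.34  0.01  0.  ] SHIFT after turn(/25mm) [ 1.92 -2.38  3.63] world d mm [  12.4   47.2 -108.1]
TURN(deg/6) [0. 0. 0.] SHIFT after turn(/25mm) [0.   0.   3.12] world d mm [ 47.9  -3.4 -61.5]
```

Emit:
move_arm([
  [-0.6,0,0,0.3,0,0,50],
  [-0.9,0,0,0.3,0,0,50],
  [-0.9,0,0,0.3,0,0,50],
  [-0.9,0,0,0.3,0,0,50],
  [-0.9,0,0,0.3,0,0,50],
  [-0.9,0,0,0.3,0,0,50],
  [-0.8,0,0,0.12,0,0,50],
  [-0.44,0,0,0,0,0,50],
  [0,0,0,0,-0.6,0,50],
  [0,0,0,0,-0.6,0,50],
])

```text
t: 7.65
tool_pos: [0.5138, 0.1368, 0.3099]
orientation: [1.894, 1.763, 0.609]
force: [-0.3, 0.1, 0.2]
opening: 0.0502
gripper_force: 0.0
```

Emit:
move_arm([
  [0,0,0,0,-0.6,0.3,50],
  [0,0,0,0,-0.58,0.4,50],
  [0,0,0,0,0,0.6,50],
  [0,0,0,0,0,0.6,50],
  [0,0,0,0,0,0.6,50],
  [0,0,0,0,0,0.6,50],
  [0,0,0,0,0,0.5,50],
  [0,0,0,0,0,0,50],
  [0,0,0,0,0,0,50],
  [0,0,0,0,0,0,50],
])

```text
t: 8.65
tool_pos: [0.5467, 0.1356, 0.222]
orientation: [1.894, 1.764, 0.61]
force: [-0.2, -0.3, -0.3]
opening: 0.05
gripper_force: 0.0
```

Run:
```python
from h import *
c=cam('wrist','w3.png'); go(*wheel(-38,.062)); print(fit(c),spokes(c)); print(spokes(cam('scene')))
```

```text
TURN(deg/6) [ 0.02 -0.   -0.  ] SHIFT after turn(/25mm) [-0.03 -0.04  3.18] world d mm [ 47.9  -4.2 -63.3]
(array([ 0.35, -0.19, 21.61]), np.float64(0.78)) [(-94.7, 499, 129.9), (-38.3, 260, 132.1), (-38.3, 260, 132.1), (17.9, 496, 129.9), (17.9, 496, 129.9), (77.7, 278, 129.9), (77.7, 278, 129.9)]
[(-93.8, 90, 126.3), (-93.8, 89, 126.3), (-37.5, 78, 125.7), (-37.5, 78, 125.7), (17.3, 88, 126.3), (17.3, 88, 126.3), (77.4, 72, 127.2)]
```

View pics/w3.png

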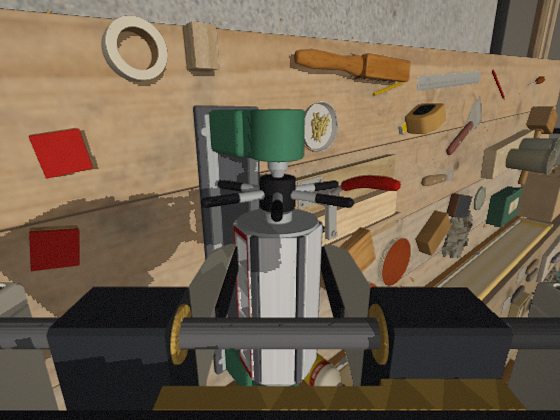

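Spoke end at (277,210), centred between the fingers (gap centre ≈275). Advance and grip.

Emit:
move_arm([
  [0,0,0,0,-0.04,0.4,50],
  [0,0,0,0,0,0.6,50],
  [0,0,0,0,0,0.6,50],
  [0,0,0,0,0,0.6,50],
  [0,0,0,0,0,0.6,50],
  [0,0,0,0,0,0.4,50],
  [0,0,0,0,0,0,50],
  [0,0,0,0,0,0,0],
  [0,0,0,0,0,0,0],
  [0,0,0,0,0,0,0],
], force=20)

```text
t: 9.75
tool_pos: [0.5952, 0.1329, 0.1583]
orientation: [1.894, 1.765, 0.61]
force: [-0.5, -0.4, -0.4]
opening: 0.0309
gripper_force: 0.0
```

Emit:
move_arm([
  [0,0,0,0,0,0,0],
  [0,0,0,0,0,0,0],
  [0,0,0,0,0,0,0],
  [0.5,0,0,0,0.13,0.004,0],
  [0.7,0,0,0,0.18,0.007,0],
  [0.7,0,0,0,0.18,0.007,0],
  [0.7,0,0,0,0.18,0.007,0],
  [0.7,0,0,0,0.18,0.007,0],
  [0.7,0,0,0,0.18,0.007,0],
  [0,0,0,0,0,0,0],
])

```text
t: 10.75
tool_pos: [0.6185, 0.1307, 0.1669]
orientation: [2.163, 2.014, 0.244]
force: [1.6, 1.8, -5.6]
opening: 0.0086
gripper_force: 20.0
```

Run:
```python
from h import *
go(*wheel(-14,.062)); c=cam('wrist'); print(fit(c)); print(spokes(cam('scene')),read_state()['force'])
```

```text
TURN(deg/6) [-0.03  0.   -0.01] SHIFT after turn(/25mm) [-0.03  0.   -0.13] world d mm [-0.8 -0.7  3.2]
(array([  0.03,  -0.24, -13.45]), np.float64(0.57))
[(-69.6, 89, 126.5), (-69.6, 89, 126.5), (-14.5, 98, 124.6), (-14.1, 90, 124.7), (42.0, 92, 126.7), (42.0, 93, 126.7), (102.4, 25, 126.5)] [  4.18860146   0.82707506 -10.007471  ]
```

Emit:
move_arm([
  [0.4,0,0,0,0.1,-0.1,0],
  [0.8,0,0,0,0.2,0.005,0],
  [0.8,0,0,0,0.2,0.005,0],
  [0.8,0,0,0,0.2,0.005,0],
  [0.8,0,0,0,0.2,0.005,0],
  [0.8,0,0,0,0.2,0.005,0],
  [0.8,0,0,0,0.2,0.005,0],
  [0.8,0,0,0,0.2,0.005,0],
  [0.8,0,0,0,0.2,0.005,0],
  [0.2,0,0,0,0.05,0,0],
])

```text
t: 11.85
tool_pos: [0.6573, 0.1273, 0.1593]
orientation: [-2.004, -1.864, 0.481]
force: [-11.8, -4.1, -21.3]
opening: 0.0085
gripper_force: 19.9
```

Emit:
move_arm([
  [0,0,0,0,0,0,60],
  [0,0,0,0,0,0,60],
  [0,0,0,0,0,0,60],
  [0,0,0,0,0,-0.5,60],
  [0,0,0,0,0,-1,60],
  [0,0,0,0,0,-1,60],
  [0,0,0,0,0,-0.9,60],
  [0,0,0,0,0,-0.2,60],
  [0,0,0,0,0,0,60],
  [0,0,0,0,0,0,60],
])

```text
t: 12.85
tool_pos: [0.6949, 0.1244, 0.2468]
orientation: [-2.017, -1.88, 0.452]
force: [-0.1, 0.1, 0.5]
opening: 0.0604
gripper_force: 0.0
```

Run:
```python
from h import *
c=cam('wrist','w4.png'); print(fit(c),spokes(c)); print(spokes(cam('scene')),read_state()['force']); a=go(*wheel(-32,.15)); go(*wheel(-32,.062),a)
```

```text
(array([  0.08,  -0.83, -32.37]), np.float64(0.91)) [(-88.6, 267, 130.3), (-88.6, 267, 130.3), (-28.5, 459, 130.0), (-28.5, 459, 130.0), (27.8, 234, 132.2), (27.8, 234, 132.2), (84.5, 469, 130.0)]
[(-87.9, 89, 126.9), (-87.9, 89, 126.9), (-31.8, 80, 125.9), (-31.8, 80, 125.9), (23.2, 91, 126.2), (23.2, 91, 126.2), (83.5, 62, 126.8)] [0.28261461 0.84794974 1.02261816]
TURN(deg/6) [-9.88 -0.02 -0.01] SHIFT after turn(/25mm) [ 0.01 -4.99 -2.7 ] world d mm [-141.3   10.2   -8.9]
TURN(deg/6) [0. 0. 0.] SHIFT after turn(/25mm) [0.   0.   3.52] world d mm [ 46.5  -3.3 -74.6]
```

Emit:
move_arm([
  [-0.98,0,0,0,-0.63,0.03,60],
  [-0.99,0,0,0,-0.63,0.03,60],
  [-0.99,0,0,0,-0.63,0.03,60],
  [-0.99,0,0,0,-0.63,0.03,60],
  [-0.99,0,0,0,-0.63,0.03,60],
  [-0.99,0,0,0,-0.63,0.03,60],
  [-0.99,0,0,0,-0.63,0.03,60],
  [-0.99,0,0,0,-0.63,0.03,60],
  [-0.99,0,0,0,-0.63,0.03,60],
  [-0.99,0,0,0,-0.63,0.03,60],
])

```text
t: 13.95
tool_pos: [0.5785, 0.1364, 0.2592]
orientation: [2.076, 1.926, 0.389]
force: [-0.9, 1.4, 0.6]
opening: 0.06
gripper_force: 0.0
```

Emit:
move_arm([
  [0,0,0,0,0,0,50],
  [0,0,0,0,0,0,50],
  [0,0,0,0,0,0.5,50],
  [0,0,0,0,0,0.5,50],
  [0,0,0,0,0,0,50],
  [0,0,0,0,0,0,50],
  [0,0,0,0,0,0,50],
  [0,0,0,0,0,0,50],
  [0,0,0,0,0,0,50],
  [0,0,0,0,0,0,50],
])

```text
t: 14.95
tool_pos: [0.5869, 0.1353, 0.2324]
orientation: [2.082, 1.931, 0.377]
force: [0.8, 0.3, -0.1]
opening: 0.0501
gripper_force: 0.0
```

Run:
```python
from h import *
c=cam('wrist','w5.png'); print(fit(c),spokes(c));go(*wheel(-32,.064))
```

```text
(array([  0.57,  -0.51, -32.31]), np.float64(0.91)) [(-88.5, 509, 129.9), (-88.5, 509, 129.9), (-30.3, 327, 131.5), (-30.3, 327, 131.5), (24.3, 519, 130.1), (84.2, 346, 130.0)]
TURN(deg/6) [-1.68 -0.01 -0.05] SHIFT after turn(/25mm) [-0.13 -1.03  2.57] world d mm [ 12.  -4. -68.]
```

Emit:
move_arm([
  [-0.6,0,0,0,0,0,50],
  [-0.6,0,-0.04,-0.1,0,0,50],
  [-0.48,0,0,0,-0.3,0,50],
  [0,0,0,0,-0.4,0,50],
  [0,0,0,0,-0.33,0.2,50],
  [0,0,0,0,0,0.5,50],
  [0,0,0,0,0,0.6,50],
  [0,0,0,0,0,0.6,50],
  [0,0,0,0,0,0.4,50],
  [0,0,0,0,0,0.25,50],
])

```text
t: 16.0
tool_pos: [0.5986, 0.1316, 0.163]
orientation: [1.967, 1.831, 0.523]
force: [-0.5, -0.1, 0.2]
opening: 0.0501
gripper_force: 0.0
```

Emit:
move_arm([
  [0,0,0,0,0,0,0],
  [0,0,0,0,0,0,0],
  [0,0,0,0,0,0,0],
  [0,0,0,0,0,0,0],
  [0,0,0,0,0,0,0],
  [0,0,0,0,0,0,0],
  [0,0,0,0,0,0,0],
  [0,0,0,0,0,0,0],
  [0.3,0,0,0,0.08,0,0],
  [0.5,0,0,0,0.13,0.004,0],
])

```text
t: 17.0
tool_pos: [0.602, 0.1319, 0.167]
orientation: [2.02, 1.883, 0.454]
force: [-2.4, -1.6, -0.2]
opening: 0.0049
gripper_force: 16.7
```

Run:
```python
from h import *
print(read_state()['force'].round(1));go(*wheel(0,.064)); c=cam('wrist');print(fit(c))
```

```text
[-2.4 -1.6 -0.2]
TURN(deg/6) [ 4.51 -0.01  0.  ] SHIFT after turn(/25mm) [-0.03  1.23 -0.28] world d mm [30.7 -2.9  7. ]
(array([ 0.04, -0.14, 32.75]), np.float64(0.48))
```

Emit:
move_arm([
  [0.4,0,0,0,0.1,0,0],
  [0.6,0,0,0,0.16,0,0],
  [0.6,0,0,0,0.16,0,0],
  [0.6,0,0,0,0.16,0,0],
  [0.6,0,0,0,0.16,0,0],
  [0.6,0,0,0,0.16,0,0],
  [0.6,0,0,0,0.16,0,0],
  [0.4,0,0,0,0.11,0,0],
  [0,0,0,0,0,0,0],
  [0,0,0,0,0,0,0],
])

```text
t: 18.05
tool_pos: [0.6331, 0.1297, 0.1769]
orientation: [2.29, 2.132, 0.021]
force: [1.7, 1.0, 7.1]
opening: 0.0013
gripper_force: 3.9
```

Run:
```python
from h import *
print(read_state()['force'].round(1),read_state()['opening']);go(*wheel(0,.064)); c=cam('wrist','w6.png');print(fit(c),spokes(c)); c=cam('scene','s6.png');print(fit(c),spokes(c))
```

```text
[1.7 1.  7.1] 0.001326798644104364
TURN(deg/6) [ 0.17 -0.01 -0.01] SHIFT after turn(/25mm) [-0.03 -0.01  0.12] world d mm [-0.4 -0.8 -2.9]
(array([ 0.03, -0.34,  1.12]), np.float64(0.37)) [(-115.5, 436, 130.3), (-55.6, 866, 130.4), (-55.6, 866, 130.4), (0.7, 359, 133.4), (0.7, 359, 133.4), (57.5, 848, 130.3), (57.5, 848, 130.3), (117.2, 412, 130.4)]
(array([-0.93,  0.6 ,  0.77]), np.float64(1.4)) [(-114.2, 82, 127.0), (-56.7, 85, 126.0), (-56.6, 87, 126.1), (-2.7, 76, 125.8), (-2.6, 75, 125.7), (55.8, 89, 126.7), (56.0, 84, 126.6)]
```

View pics/w6.png

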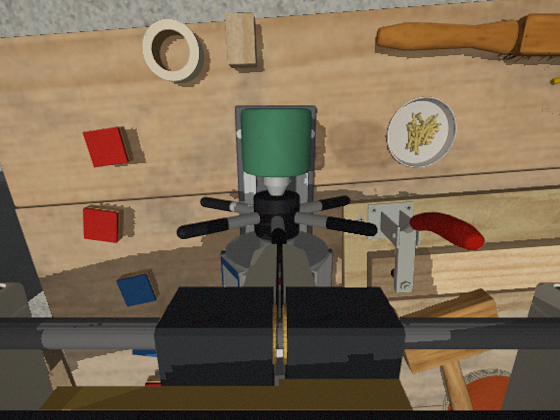

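Run:
```python
from h import *
im=cv2.imread('pics/w6.png'); cv2.imwrite('pics/w6c.png',cv2.resize(im[180:300,200:360],None,fx=5,fy=5,interpolation=cv2.INTER_CUBIC))
c=cam('wrist'); W=c['W']
for v in range(215,275,4): print(v,[(((W[v,u]-AX)@np.stack([X,Y,Z],1))*1e3).round().tolist() for u in (272,278,284)])
```

```text
215 [[-4.0, 134.0, 19.0], [1.0, 134.0, 20.0], [6.0, 133.0, 17.0]]
219 [[-4.0, 131.0, 22.0], [1.0, 134.0, 29.0], [6.0, 130.0, 18.0]]
223 [[-4.0, 131.0, 31.0], [1.0, 134.0, 38.0], [6.0, 126.0, 18.0]]
227 [[-4.0, 130.0, 38.0], [0.0, 133.0, 46.0], [5.0, 131.0, 39.0]]
231 [[-4.0, 131.0, 47.0], [0.0, 134.0, 54.0], [5.0, 132.0, 50.0]]
235 [[-4.0, 131.0, 55.0], [0.0, 134.0, 61.0], [4.0, 132.0, 57.0]]
239 [[-4.0, 131.0, 61.0], [0.0, 133.0, 68.0], [4.0, 133.0, 67.0]]
243 [[-4.0, 132.0, 70.0], [0.0, 133.0, 74.0], [4.0, 133.0, 73.0]]
247 [[-4.0, 138.0, 90.0], [-0.0, 136.0, 86.0], [3.0, 137.0, 89.0]]
251 [[-4.0, 138.0, 94.0], [-0.0, 136.0, 92.0], [3.0, 138.0, 95.0]]
255 [[-4.0, 138.0, 99.0], [-0.0, 137.0, 97.0], [3.0, 138.0, 100.0]]
259 [[-4.0, 137.0, 104.0], [-0.0, 136.0, 101.0], [3.0, 138.0, 105.0]]
263 [[-4.0, 137.0, 108.0], [-0.0, 136.0, 106.0], [3.0, 137.0, 108.0]]
267 [[-4.0, 138.0, 114.0], [-1.0, 136.0, 110.0], [2.0, 138.0, 114.0]]
271 [[-4.0, 138.0, 117.0], [-1.0, 136.0, 114.0], [2.0, 138.0, 118.0]]
```

View pics/w6c.png

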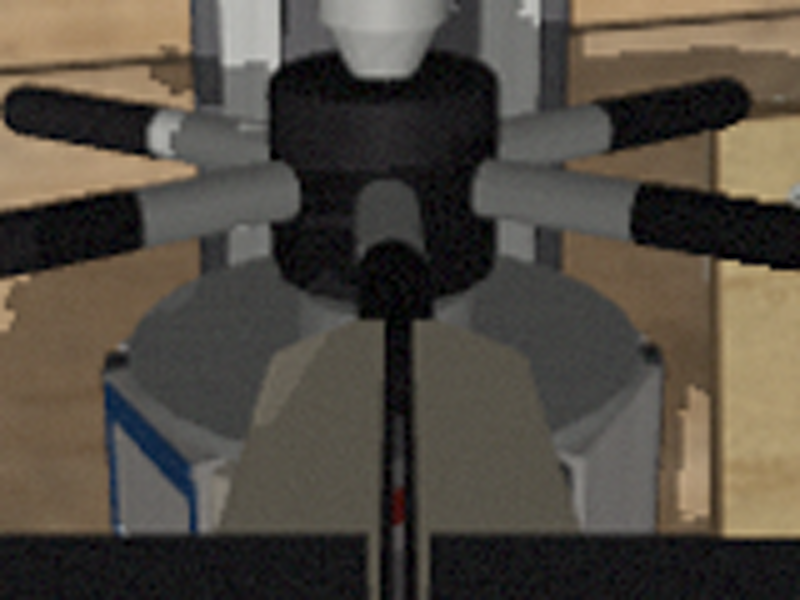

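Emit:
move_arm([
  [0,0,0,0,0,0,40],
  [0,0,0,0,0,0,40],
  [0,0,0,0,0,0,40],
  [0,0,0,0,0,0,40],
  [0,0,0,0,0,0,40],
  [0,0,0,0,0,-0.5,40],
  [0,0,0,0,0,-0.8,40],
  [0,0,0,0,0,-0.5,40],
  [0,0,0,0,0,0,40],
  [0,0,0,0,0,0,40],
])

```text
t: 19.2
tool_pos: [0.6303, 0.1297, 0.2202]
orientation: [2.292, 2.135, 0.016]
force: [0.1, 1.0, 0.0]
opening: 0.0398
gripper_force: 0.0
```

Run:
```python
from h import *
c=cam('wrist','w7.png'); print(fit(c),spokes(c))
B=np.stack([X,Y,Z],1); d=(c['W'].reshape(-1,3)-AX)@B
x,y,z=d.T; r=np.hypot(x,z); a=np.rad2deg(np.arctan2(x,z))
for m in (-60,0,60): k=(abs(y-.128)<.012)&(r>.035)&(r<.1)&(abs(a-m)<8); print(m,np.percentile(r[k]*1e3,[90,98,100]).round(1))
p,C=cur(); t=(c['W'].reshape(-1,3)-p)@C*1e3
k=(abs(t[:,0])<12)&(abs(t[:,1])<45)&(t[:,2]<25)&(t[:,2]>-60); T=t[k]
for z0 in range(-60,25,5):
    q=T[(T[:,2]>=z0)&(T[:,2]<z0+5)]
    if len(q): print(z0,len(q),q[:,0].min().round(),q[:,0].max().round(),np.abs(q[:,1]).min().round(1),np.abs(q[:,1]).max().round(1))
```

```text
(array([  0.2 ,  -0.69, -53.23]), np.float64(1.06)) [(-109.6, 369, 130.0), (-109.6, 369, 130.0), (-49.8, 612, 130.2), (-49.8, 612, 130.2), (5.6, 369, 132.0), (5.6, 368, 132.0), (63.2, 595, 130.0), (63.2, 595, 130.0), (122.9, 282, 130.3)]
-60 [84.5 85.  85.4]
0 [84.5 85.4 86.1]
60 [80.1 83.8 85.1]
-60 465 -8.0 10.0 18.4 37.5
-55 428 -8.0 10.0 18.5 37.2
-50 384 -8.0 10.0 18.5 36.7
-45 325 -7.0 10.0 18.4 36.4
-40 302 -8.0 10.0 18.5 36.4
-35 268 -8.0 10.0 18.5 35.9
-30 249 -8.0 10.0 18.4 35.3
-25 165 -8.0 10.0 18.4 32.3
-20 47 -2.0 9.0 18.5 27.7
20 14 -2.0 4.0 10.0 13.7
```

View pics/w7.png

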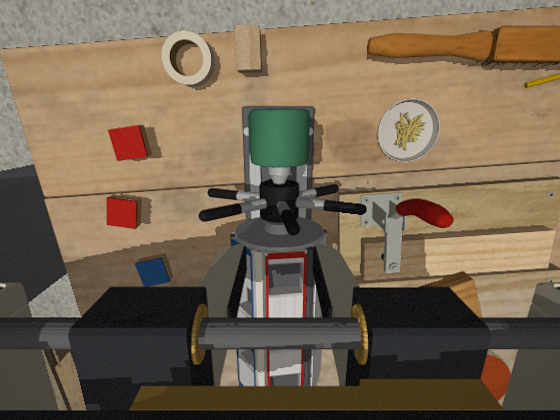

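Run:
```python
from h import *
p,C=cur(); print(p.round(4), tips_ahead)
c=cam('scene','s8.png'); t=(c['W'].reshape(-1,3)-p)@C*1e3
k=(abs(t[:,0])<14)&(abs(t[:,1])<45)&(t[:,2]<25)&(t[:,2]>-60); T=t[k]
for z0 in range(-60,25,5):
    q=T[(T[:,2]>=z0)&(T[:,2]<z0+5)]
    if len(q): print(z0,len(q),q[:,0].min().round(),q[:,0].max().round(),np.abs(q[:,1]).min().round(1),np.abs(q[:,1]).max().round(1))
# tips projected pixel check
for zt in (.011,-.017):
    for yy in (-.025,.025):
        w=p+C@np.array([0,yy,zt]); q=c['R']@w+c['t']; print(zt,yy,(q[0]/q[2]*c['fx']+c['cx']).round(),(q[1]/q[2]*c['fy']+c['cy']).round())
im=cv2.imread('pics/s8.png'); cv2.imwrite('pics/s8c.png',cv2.resize(im[100:200,230:350],None,fx=5,fy=5,interpolation=cv2.INTER_CUBIC))
```

```text
[0.6299 0.1296 0.2193] 0.011
-60 34 -11.0 8.0 18.9 36.5
-55 36 -11.0 9.0 19.3 36.7
-50 37 -10.0 7.0 19.4 36.9
-45 34 -10.0 6.0 18.8 36.4
-40 37 -11.0 9.0 19.2 35.9
-35 34 -11.0 8.0 18.9 35.1
-30 30 -11.0 4.0 19.1 33.2
-25 18 -10.0 5.0 19.3 28.6
-20 1 -8.0 -8.0 23.5 23.5
20 6 -4.0 1.0 6.7 13.6
0.011 -0.025 280.0 133.0
0.011 0.025 301.0 127.0
-0.017 -0.025 280.0 123.0
-0.017 0.025 301.0 117.0
```

View pics/s8c.png

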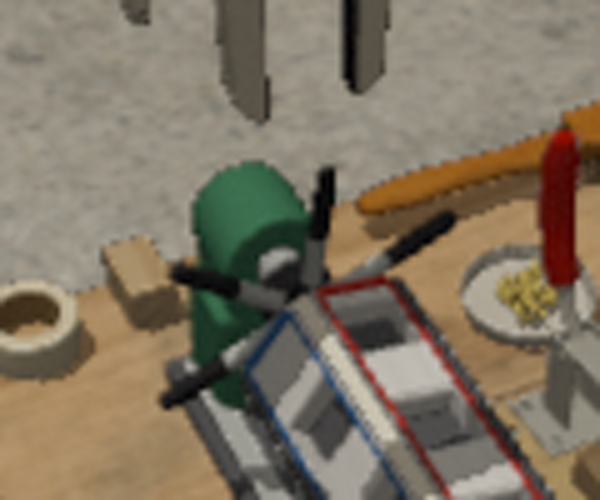

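Fingertips in the scene crop are at about full-frame px (282,124) and (302,118). That matches tool z ≈ -17 mm, not the stated +11 mm, and the wrist depth agrees. The spoke grip was therefore slipping off the rounded end. From here I'll use the measured tip position; the drum is now at about +7°.

Run:
```python
from h import *
go(*wheel(6.5,.034))
```

```text
TURN(deg/6) [ 1.19 -0.01 -0.  ] SHIFT after turn(/25mm) [-0.02  0.62  2.95] world d mm [  6.9  -1.  -75. ]
```

Emit:
move_arm([
  [0.6,0,0,0,0.3,0,40],
  [0.59,0,0,0,0.32,0,40],
  [0,0,0,0,0,0.4,40],
  [0,0,0,0,0,0.6,40],
  [0,0,0,0,0,0.6,40],
  [0,0,0,0,0,0.6,40],
  [0,0,0,0,0,0.5,40],
  [0,0,0,0,0,0.25,40],
  [0,0,0,0,0,0,40],
  [0,0,0,0,0,0,0],
], force=20)

```text
t: 20.3
tool_pos: [0.6376, 0.1293, 0.147]
orientation: [-2.237, -2.085, 0.114]
force: [-0.1, -0.5, -0.4]
opening: 0.0357
gripper_force: 0.0
```

Emit:
move_arm([
  [0,0,0,0,0,0,0],
  [0,0,0,0,0,0,0],
  [0,0,0,0,0,0,0],
  [0,0,0,0,0,0,0],
  [0,0,0,0,0,0,0],
  [0,0,0,0,0,0,0],
  [0,0,0,0,0,0,0],
  [0,0,0,0,0,0,0],
  [0,0,0,0,0,0,0],
  [0,0,0,0,0,0,0],
])

```text
t: 21.3
tool_pos: [0.6374, 0.1293, 0.1469]
orientation: [-2.237, -2.084, 0.115]
force: [-1.8, -0.4, 5.6]
opening: 0.0095
gripper_force: 20.0
```

Run:
```python
from h import *
go(*wheel(0,.034)); print(fit(cam('wrist')),fit(cam('scene')),read_state()['force'])
```

```text
TURN(deg/6) [-1.06 -0.01 -0.  ] SHIFT after turn(/25mm) [-0.03 -0.19  0.12] world d mm [-4.7 -0.4 -2.9]
(array([ 0.01, -0.44,  8.  ]), np.float64(0.67)) (array([-1.08,  0.59,  7.56]), np.float64(1.43)) [-2.66146711  0.23799082  6.20786996]
```

Emit:
move_arm([
  [-0.4,0,0,0,-0.06,0,0],
  [-0.4,0,0,0,-0.06,0,0],
  [-0.3,0,0,0,-0.05,0,0],
  [-0.15,0,0,0,-0.02,0,0],
  [0,0,0,0,0,0,0],
  [0,0,0,0,0,0,0],
  [0,0,0,0,0,0,0],
  [0,0,0,0,0,0,0],
  [0,0,0,0,0,0,0],
  [0,0,0,0,0,0,0],
])

```text
t: 22.4
tool_pos: [0.6325, 0.1295, 0.1471]
orientation: [2.289, 2.133, 0.02]
force: [-5.7, -1.1, 8.7]
opening: 0.0093
gripper_force: 20.0
```

Run:
```python
from h import *
go(*wheel(0,.034)); print(fit(cam('wrist')),fit(cam('scene')),read_state()['force'])
```

```text
TURN(deg/6) [ 0.17 -0.01 -0.  ] SHIFT after turn(/25mm) [-0.02  0.01  0.12] world d mm [ 0.1 -0.6 -3.1]
(array([-0.1 , -0.35, -0.03]), np.float64(0.68)) (array([-1.1 ,  0.5 ,  0.02]), np.float64(1.37)) [-7.09368434 -1.43005008  8.72167914]
```

Emit:
move_arm([
  [0,0,0,0,0,0,20],
  [0,0,0,0,0,0,30],
  [0,0,0,0,0,0,40],
  [0,0,0,0,0,-0.3,60],
  [0,0,0,0,0,-0.7,60],
  [0,0,0,0,0,-0.7,60],
  [0,0,0,0,0,-0.7,60],
  [0,0,0,0,0,-0.5,60],
  [0,0,0,0,0,0,60],
  [0,0,0,0,0,0,60],
])

```text
t: 23.5
tool_pos: [0.6313, 0.1296, 0.2191]
orientation: [2.288, 2.132, 0.022]
force: [0.6, -0.5, -0.8]
opening: 0.0597
gripper_force: 0.0
```

Run:
```python
from h import *
c=cam('wrist'); print(fit(c),fit(cam('scene')))
for o in inserts(c,(.01,.06)): print(*o)
a=go(*down([.454,.1895,.10],4)); go(*down([.454,.1895,-.003],4),a)
```

```text
(array([ 0.2 , -0.66,  0.16]), np.float64(0.95)) (array([-1.  ,  0.61, -0.35]), np.float64(1.4))
red [455.  190.7] [37.8 37.2] 4.2 28.5 [125. 143.]
red [427.2 104.2] [38.3 37.8] 77.4 28.6 [118. 213.]
blue [450.7  16.1] [38.  37.5] 9.2 28.6 [150. 273.]
TURN(deg/6) [ 0.17  0.01 -1.34] SHIFT after turn(/25mm) [ 2.89 -6.88  4.71] world d mm [-176.6   60.  -117.8]
TURN(deg/6) [0. 0. 0.] SHIFT after turn(/25mm) [0.   0.   4.12] world d mm [   0.    0. -103.]
```

Emit:
move_arm([
  [0.17,0,-0.7,0,0,0,60],
  [0,0,-0.64,0,0,0,60],
  [0,0,0,0.3,-0.6,0,60],
  [0,0,0,0.5,-1,0,60],
  [0,0,0,0.5,-1,0,60],
  [0,0,0,0.5,-1,0.4,60],
  [0,0,0,0.5,-1,0.8,60],
  [0,0,0,0.5,-1,0.8,60],
  [0,0,0,0.1,-0.9,0.8,60],
  [0,0,0,0,-0.35,0.8,60],
])

```text
t: 24.6
tool_pos: [0.4529, 0.1903, 0.1268]
orientation: [-2.141, -2.299, 0.001]
force: [1.1, -0.4, -0.5]
opening: 0.0601
gripper_force: 0.0
```

Emit:
move_arm([
  [0,0,0,0,0,0.8,60],
  [0,0,0,0,0,0.4,60],
  [0,0,0,0,0,0,60],
  [0,0,0,0,0,0,60],
  [0,0,0,0,0,0,60],
  [0,0,0,0,0,0,60],
  [0,0,0,0,0,0,60],
  [0,0,0,0,0,0,60],
  [0,0,0,0,0,0,60],
  [0,0,0,0,0,0,60],
])

```text
t: 25.6
tool_pos: [0.4556, 0.19, 0.0989]
orientation: [2.142, 2.297, 0.002]
force: [-0.6, 0.4, -0.6]
opening: 0.0603
gripper_force: 0.0
```

Run:
```python
from h import *
c=cam('wrist','w9.png')
for o in inserts(c,(.01,.06)): print(*o)
p,C=cur(); t=(c['W'].reshape(-1,3)-p)@C*1e3
k=(abs(t[:,0])<14)&(abs(t[:,1])<50)&(t[:,2]<5)&(t[:,2]>-30); print('tips z',np.percentile(t[k][:,2],[90,99,100]))
go(*down([.4547,.190,-.003],4))
```

```text
red [454.3 190.8] [37.2 37.9] 5.0 28.6 [277. 210.]
red [427.2 103.4] [38.  36.8] 76.1 28.7 [243. 295.]
blue [450.1  16.1] [37.4 38.5] 8.9 28.8 [262. 368.]
tips z [-19.13869576 -17.20446728 -16.8788465 ]
TURN(deg/6) [ 0.02 -0.   -0.  ] SHIFT after turn(/25mm) [ 0.   -0.04  4.08] world d mm [-9.000e-01 -1.000e-01 -1.019e+02]
```

View pics/w9.png

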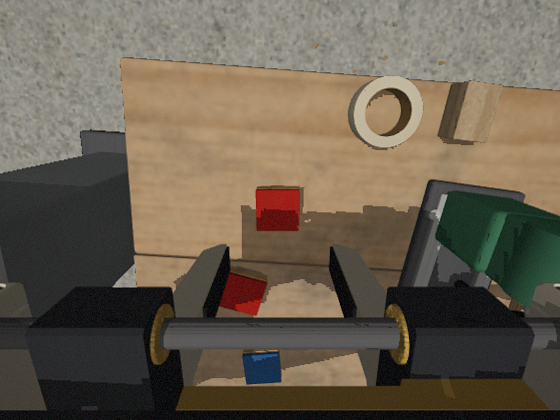

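The red insert is at (277,210), laterally centred between the finger pads. Descend and grip.

Emit:
move_arm([
  [0,0,0,0.03,-0.04,0.4,60],
  [0,0,0,0,0,0.7,60],
  [0,0,0,0,0,0.7,60],
  [0,0,0,0,0,0.7,60],
  [0,0,0,0,0,0.7,60],
  [0,0,0,0,0,0.5,60],
  [0,0,0,0,0,0.35,60],
  [0,0,0,0,0,0,60],
  [0,0,0,0,0,0,60],
  [0,0,0,0,0,0,20],
], force=25)

```text
t: 26.65
tool_pos: [0.4555, 0.191, -0.0015]
orientation: [2.141, 2.296, 0.004]
force: [0.0, 0.8, -0.2]
opening: 0.0556
gripper_force: 0.0
```

Emit:
move_arm([
  [0,0,0,0,0,0,20],
  [0,0,0,0,0,0,20],
  [0,0,0,0,0,0,20],
  [0,0,0,0,0,0,20],
  [0,0,0,0,0,0,20],
  [0,0,0,0,0,0,20],
  [0,0,0,0,0,0,20],
  [0,0,0,0,0,0,20],
  [0,0,0,0,0,-0.3,20],
  [0,0,0,0,0,-0.7,20],
])

```text
t: 27.65
tool_pos: [0.4527, 0.1901, 0.0213]
orientation: [-2.142, -2.297, 0.003]
force: [0.5, 0.2, -0.1]
opening: 0.0378
gripper_force: 25.0
```

```bash
cat >> h.py <<'E'
def seat(y,tipz,dx=0): return down(O+Y*y+X*dx+Z*(tipz-.018),np.rad2deg(YAW))
E
python3 - <<'E'
from h import *
print({k:np.round(read_state()[k],3) for k in ('opening','gripper_force','force','tool_pos')})
go(*seat(.064,.215))
E
```

```text
{'opening': np.float64(0.038), 'gripper_force': np.float64(25.0), 'force': array([ 0.462,  0.18 , -0.114]), 'tool_pos': array([0.453, 0.19 , 0.021])}
TURN(deg/6) [-0.02  0.01  1.34] SHIFT after turn(/25mm) [-4.5   7.35 -7.03] world d mm [ 175.4 -125.1  175.7]
```

Emit:
move_arm([
  [0,0,0,0,0,-1,20],
  [0,0,0,0,0,-1,20],
  [0,0,0,0,0,-1,20],
  [0,0,0,0,0,-1,20],
  [0,0,0.4,-0.4,0,-1,20],
  [0,0,0.5,-0.8,0,-1,20],
  [0,0,0.44,-0.8,0,-1,20],
  [0,0,0,-0.8,0,-0.1,20],
  [0,0,0,-0.8,0.4,0,20],
  [0,0,0,-0.6,0.8,0,20],
])

```text
t: 28.65
tool_pos: [0.4808, 0.0828, 0.2009]
orientation: [2.297, 2.141, 0.003]
force: [0.4, -0.0, -1.0]
opening: 0.0378
gripper_force: 25.0
```

Emit:
move_arm([
  [0,0,0,-0.3,1,0,20],
  [0,0,0,0,1,0,20],
  [0,0,0,0,1,0,20],
  [0,0,0,0,1,0,20],
  [0,0,0,0,1,0,20],
  [0,0,0,0,0.8,0,20],
  [0,0,0,0,0.4,0,20],
  [0,0,0,0,0,0,20],
  [0,0,0,0,0,0,20],
  [0,0,0,0,0,0,20],
])

```text
t: 29.65
tool_pos: [0.6345, 0.0654, 0.2004]
orientation: [2.298, 2.141, 0.002]
force: [0.8, -0.7, -0.1]
opening: 0.0379
gripper_force: 25.0
```

Run:
```python
from h import *
go(*seat(.064,.185)); c=cam('wrist','w10.png'); print(fit(c)); s=cam('scene','s10.png'); print(fit(s))
for o in inserts(c,(.18,.24))+inserts(s,(.18,.24)):
    q=np.array([*o[1]/1e3,0])-O; print(o[0],(q@X*1e3).round(1),(q@Y*1e3).round(1),*o[2:])
im=cv2.imread('pics/s10.png'); cv2.imwrite('pics/s10c.png',cv2.resize(im[110:250,240:380],None,fx=4,fy=4,interpolation=cv2.INTER_CUBIC))
```

```text
TURN(deg/6) [ 0.01 -0.   -0.  ] SHIFT after turn(/25mm) [-0.03 -0.25  1.34] world d mm [ -6.4  -0.4 -33.4]
(array([ 0.23, -0.94, 59.79]), np.float64(1.04))
(array([-1.01,  0.65,  0.08]), np.float64(1.4))
red 7.1 65.6 [37.8 37.5] 86.2 230.8 [279. 265.]
red 8.0 64.0 [36.  34.6] 77.5 232.7 [308. 138.]
```

View pics/s10c.png

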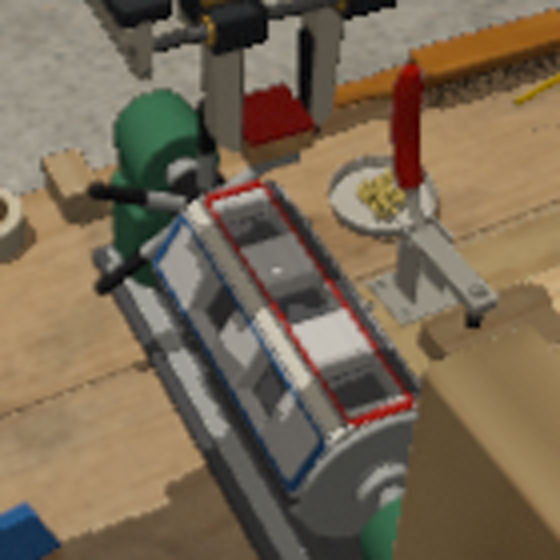

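Insert held at crop (280,115) above the empty red row. Centre it, then lower it in with force checks.

Emit:
move_arm([
  [0,0,0,-0.04,-0.15,0,20],
  [0,0,0,0,-0.11,0.2,20],
  [0,0,0,0,0,0.4,20],
  [0,0,0,0,0,0.4,20],
  [0,0,0,0,0,0.4,20],
  [0,0,0,0,0,0.25,20],
  [0,0,0,0,0,0,20],
  [0,0,0,0,0,0,20],
  [0,0,0,0,0,0,20],
  [0,0,0,0,0,0,20],
])

```text
t: 30.75
tool_pos: [0.6292, 0.0648, 0.1599]
orientation: [2.297, 2.14, 0.003]
force: [0.6, -0.0, -1.3]
opening: 0.0377
gripper_force: 25.0
```

Run:
```python
from h import *
go(*seat(.064,.1605)); c=cam('wrist');
for o in inserts(c,(.165,.24)):
    q=np.array([*o[1]/1e3,0])-O; print(o[0],(q@X*1e3).round(1),(q@Y*1e3).round(1),*o[2:])
```

```text
TURN(deg/6) [ 0.03 -0.   -0.  ] SHIFT after turn(/25mm) [ 0.01 -0.04  0.7 ] world d mm [ -1.    0.3 -17.4]
red 131.8 128.4 [12.6 14.2] 67.5 173.0 [510. 147.]
red 1.7 64.1 [38.1 37.6] 86.1 190.3 [279. 265.]
```

Emit:
move_arm([
  [0,0,0,0,-0.05,0,20],
  [0,0,0,0,0,0.12,20],
  [0,0,0,0,0,0.12,20],
  [0,0,0,0,0,0.12,20],
  [0,0,0,0,0,0.12,20],
  [0,0,0,0,0,0.1,20],
  [0,0,0,0,0,0.05,20],
  [0,0,0,0,0,0,20],
  [0,0,0,0,0,0,20],
  [0,0,0,0,0,0,20],
])

```text
t: 31.8
tool_pos: [0.6277, 0.0649, 0.1437]
orientation: [2.297, 2.141, 0.003]
force: [0.5, -0.0, -1.0]
opening: 0.0377
gripper_force: 25.0
```

```bash
cat >> h.py <<'E'
def held(c,zr=(.16,.24)):
    for o in inserts(c,zr):
        q=np.array([*o[1]/1e3,0])-O
        if abs(q@X)<.06: print(o[0],'x',(q@X*1e3).round(1),'y',(q@Y*1e3).round(1),*o[2:])
E
python3 - <<'E'
from h import *
go(*seat(.064,.1605)); c=cam('wrist'); held(c); print(read_state()['force'].round(1),fit(cam('scene')))
E
```

```text
TURN(deg/6) [ 0.02 -0.   -0.  ] SHIFT after turn(/25mm) [0.01 0.02 0.05] world d mm [ 0.5  0.2 -1.2]
red x 0.3 y 64.1 [38.6 37.5] 85.9 174.1 [279. 265.]
[-0.4 -0.2 -1.3] (array([-0.97,  0.59,  0.13]), np.float64(1.43))
```

Emit:
move_arm([
  [0,0,0,0,0,0.05,20],
  [0,0,0,0,0,0,60],
  [0,0,0,0,0,0,60],
  [0,0,0,0,0,0,60],
  [0,0,0,0,0,0,60],
  [0,0,0,0,0,-0.4,60],
  [0,0,0,0,0,-0.8,60],
  [0,0,0,0,0,-0.8,60],
  [0,0,0,0,0,-0.8,60],
  [0,0,0,0,0,-0.4,60],
])

```text
t: 32.9
tool_pos: [0.6285, 0.0649, 0.2254]
orientation: [2.296, 2.139, 0.007]
force: [0.3, -0.4, -0.3]
opening: 0.0599
gripper_force: 0.0
```

Run:
```python
from h import *
c=cam('wrist'); held(c); print(fit(cam('scene')),read_state()['tool_pos'].round(3))
for o in inserts(c,(.01,.06)): print(*o)
a=go(*down([.427,.103,.10],-13.3))
```

```text
red x 0.4 y 64.2 [37.7 37.8] 85.8 172.6 [278. 217.]
(array([-1.04,  0.64,  0.2 ]), np.float64(1.42)) [0.629 0.065 0.225]
red [427.6 103.6] [37.9 38.7] 76.3 28.4 [115. 162.]
blue [450.6  15.7] [37.4 37.6] 8.0 28.6 [147. 226.]
blue [448.8 -61.9] [30.8 37. ] 79.1 28.6 [156. 277.]
TURN(deg/6) [ 0.05 -0.01  1.54] SHIFT after turn(/25mm) [-0.37 -8.2   4.99] world d mm [-201.6   38.1 -124.8]
```

First red insert is home (top 172.6 mm, expected 173). Next red insert.

Emit:
move_arm([
  [0,0,0.5,0,0,0,60],
  [0,0,0.6,0,-0.5,0,60],
  [0,0,0.44,0,-1,0,60],
  [0,0,0,-0.1,-1,0,60],
  [0,0,0,-0.1,-1,0,60],
  [0,0,0,-0.1,-1,0,60],
  [0,0,0,0,-1,0.5,60],
  [0,0,0,0,-1,1,60],
  [0,0,0,0,-1,1,60],
  [0,0,0,0,-0.7,1,60],
])

```text
t: 34.0
tool_pos: [0.4238, 0.1025, 0.1323]
orientation: [2.463, 1.95, 0.0]
force: [0.8, -0.0, 0.4]
opening: 0.0602
gripper_force: 0.0
```

Emit:
move_arm([
  [0,0,0,0,0,0.8,60],
  [0,0,0,0,0,0.4,60],
  [0,0,0,0,0,0,60],
  [0,0,0,0,0,0,60],
  [0,0,0,0,0,0,60],
  [0,0,0,0,0,0,60],
  [0,0,0,0,0,0,60],
  [0,0,0,0,0,0,60],
  [0,0,0,0,0,0,60],
  [0,0,0,0,0,0,60],
])

```text
t: 35.0
tool_pos: [0.4259, 0.1022, 0.1043]
orientation: [2.463, 1.949, 0.002]
force: [0.4, -0.8, 0.3]
opening: 0.0602
gripper_force: 0.0
```

Run:
```python
from h import *
for o in inserts(cam('wrist'),(.01,.06)): print(*o)
go(*down([.4275,.1035,-.003],-13.5))
```

```text
red [427.2 103.9] [37.2 37.2] 76.8 28.6 [279. 207.]
blue [446.8  15.3] [30.2 38.2] 8.7 28.7 [319. 287.]
blue [445.6 -71.1] [26.4 36.7] 77.7 28.8 [334. 358.]
TURN(deg/6) [ 0.02 -0.    0.03] SHIFT after turn(/25mm) [0.06 0.05 4.29] world d mm [   1.7    1.2 -107.3]
```

Emit:
move_arm([
  [0,0,0,0.06,0.05,0.4,60],
  [0,0,0,0,0,0.7,60],
  [0,0,0,0,0,0.7,60],
  [0,0,0,0,0,0.7,60],
  [0,0,0,0,0,0.7,60],
  [0,0,0,0,0,0.7,60],
  [0,0,0,0,0,0.38,60],
  [0,0,0,0,0,0,60],
  [0,0,0,0,0,0,60],
  [0,0,0,0,0,0,20],
])

```text
t: 36.05
tool_pos: [0.4285, 0.1036, -0.0018]
orientation: [2.462, 1.948, 0.004]
force: [1.0, 0.0, 0.5]
opening: 0.0558
gripper_force: 0.0
```

Emit:
move_arm([
  [0,0,0,0,0,0,20],
  [0,0,0,0,0,0,20],
  [0,0,0,0,0,0,20],
  [0,0,0,0,0,0,20],
  [0,0,0,0,0,0,20],
  [0,0,0,0,0,0,20],
  [0,0,0,0,0,-0.4,20],
  [0,0,0,0,0,-0.8,20],
  [0,0,0,0,0,-1,20],
  [0,0,0,0,0,-1,20],
])

```text
t: 37.05
tool_pos: [0.4269, 0.1033, 0.0783]
orientation: [2.463, 1.949, 0.001]
force: [0.7, 0.3, -1.2]
opening: 0.0378
gripper_force: 25.0
```

Run:
```python
from h import *
print({k:np.round(read_state()[k],3) for k in ('opening','gripper_force','tool_pos')})
go(*seat(.0,.215))
```

```text
{'opening': np.float64(0.038), 'gripper_force': np.float64(24.999), 'tool_pos': array([0.427, 0.103, 0.078])}
TURN(deg/6) [ 0.01 -0.   -1.54] SHIFT after turn(/25mm) [-3.52  8.14 -4.75] world d mm [ 196.8 -102.1  118.7]
```

Emit:
move_arm([
  [0,0,-0.5,0,0,-0.8,20],
  [0,0,-0.5,0,0,-1,20],
  [0,0,-0.54,0,0,-1,20],
  [0,0,0,-0.5,0.2,-1,20],
  [0,0,0,-0.7,0.5,-0.9,20],
  [0,0,0,-0.7,0.8,0,20],
  [0,0,0,-0.7,1,0,20],
  [0,0,0,-0.6,1,0,20],
  [0,0,0,-0.3,1,0,20],
  [0,0,0,0,1,0,20],
])

```text
t: 38.05
tool_pos: [0.5589, 0.0051, 0.1953]
orientation: [2.299, 2.139, 0.001]
force: [0.2, 0.6, -0.3]
opening: 0.0375
gripper_force: 25.0
```

Emit:
move_arm([
  [0,0,0,0,1,0,20],
  [0,0,0,0,0.9,0,20],
  [0,0,0,0,0.6,0,20],
  [0,0,0,0,0.14,0.2,20],
  [0,0,0,0,0,0.4,20],
  [0,0,0,0,0,0.4,20],
  [0,0,0,0,0,0.4,20],
  [0,0,0,0,0,0,20],
  [0,0,0,0,0,0,20],
  [0,0,0,0,0,0,20],
])

```text
t: 39.05
tool_pos: [0.6243, 0.0018, 0.1608]
orientation: [2.297, 2.14, 0.003]
force: [-0.9, -0.1, -1.6]
opening: 0.0377
gripper_force: 25.0
```

Run:
```python
from h import *
go(*seat(0,.1605)); held(cam('wrist')); print(fit(cam('scene')))
```

```text
TURN(deg/6) [ 0.02 -0.   -0.  ] SHIFT after turn(/25mm) [-0.02 -0.03  0.73] world d mm [ -0.7  -0.5 -18.3]
red x 0.4 y 64.1 [37.9 37.7] 86.0 172.5 [277. 148.]
red x 1.4 y 0.6 [38.2 37.6] 85.9 191.4 [279. 267.]
(array([-1.06,  0.48, -0.46]), np.float64(1.41))
```

Emit:
move_arm([
  [0,0,0,-0.02,-0.04,0,20],
  [0,0,0,0,0,0.13,20],
  [0,0,0,0,0,0.13,20],
  [0,0,0,0,0,0.13,20],
  [0,0,0,0,0,0.13,20],
  [0,0,0,0,0,0.13,20],
  [0,0,0,0,0,0.07,20],
  [0,0,0,0,0,0,20],
  [0,0,0,0,0,0,20],
  [0,0,0,0,0,0,20],
])

```text
t: 40.15
tool_pos: [0.6232, 0.0013, 0.1421]
orientation: [2.298, 2.141, 0.002]
force: [0.4, -0.3, -1.0]
opening: 0.0379
gripper_force: 25.0
```

Run:
```python
from h import *
go(*seat(0,.1605)); held(cam('wrist')); print(read_state()['force'])
```

```text
TURN(deg/6) [ 0.02 -0.   -0.  ] SHIFT after turn(/25mm) [-0.    0.02 -0.02] world d mm [ 0.5 -0.1  0.4]
red x 0.4 y 64.1 [37.9 37.8] 85.9 172.5 [279. 151.]
red x 0.2 y -0.0 [37.8 37.6] 86.2 172.8 [279. 266.]
[ 1.10605569  0.35162955 -1.3365583 ]
```

Second red is home; release and fetch the third.

Emit:
move_arm([
  [0,0,0,0,0,0,60],
  [0,0,0,0,0,0,60],
  [0,0,0,0,0,0,60],
  [0,0,0,0,0,0,60],
  [0,0,0,0,0,-0.4,60],
  [0,0,0,0,0,-0.8,60],
  [0,0,0,0,0,-0.8,60],
  [0,0,0,0,0,-0.8,60],
  [0,0,0,0,0,-0.4,60],
  [0,0,0,0,0,0,60],
])

```text
t: 41.2
tool_pos: [0.6242, 0.0012, 0.2248]
orientation: [2.296, 2.139, 0.006]
force: [0.3, 0.2, 0.2]
opening: 0.06
gripper_force: 0.0
```

Run:
```python
from h import *
c=cam('wrist'); held(c); print(fit(cam('scene')))
for o in inserts(c,(.01,.06))+inserts(cam('top'),(.01,.06)): print(*o)
go(*down([.448,-.1510,.10],-3))
```

```text
red x 0.4 y 64.2 [37.4 37.6] 85.9 172.5 [278. 138.]
red x 0.2 y 0.2 [37.1 37.3] 85.9 172.6 [277. 218.]
(array([-1.01,  0.71, -0.23]), np.float64(1.43))
red [ 449.2 -139.3] [13.  35.9] 85.3 28.7 [164. 285.]
blue [450.6  15.4] [38.1 37.2] 8.9 28.5 [141. 179.]
blue [447.9 -64.7] [38.  37.6] 76.0 28.6 [151. 238.]
red [ 448.3 -153.4] [35.7 36.2] 83.6 30.1 [336. 243.]
TURN(deg/6) [ 0.   -0.   -0.18] SHIFT after turn(/25mm) [-6.45 -6.65  4.84] world d mm [-174.5 -152.4 -121. ]
```

Emit:
move_arm([
  [0,0,0,-0.3,-0.3,0,60],
  [0,0,0,-0.8,-0.8,0,60],
  [0,0,0,-0.9,-0.9,0,60],
  [0,0,0,-0.9,-0.9,0,60],
  [0,0,0,-0.9,-0.9,0.4,60],
  [0,0,0,-0.9,-0.9,0.8,60],
  [0,0,0,-0.9,-0.9,0.9,60],
  [0,0,0,-0.6,-0.7,0.9,60],
  [0,0,0,-0.25,-0.35,0.9,60],
  [0,0,0,0,0,0.8,60],
])

```text
t: 42.35
tool_pos: [0.4433, -0.1485, 0.1022]
orientation: [-2.3, -2.139, -0.0]
force: [0.1, 0.2, -0.1]
opening: 0.0602
gripper_force: 0.0
```

Emit:
move_arm([
  [0,0,0,0,0,0.2,60],
  [0,0,0,0,0,0,60],
  [0,0,0,0,0,0,60],
  [0,0,0,0,0,0,60],
  [0,0,0,0,0,0,60],
  [0,0,0,0,0,0,60],
  [0,0,0,0,0,0,60],
  [0,0,0,0,0,0,60],
  [0,0,0,0,0,0,60],
  [0,0,0,0,0,0,60],
])

```text
t: 43.35
tool_pos: [0.4459, -0.1477, 0.0993]
orientation: [2.298, 2.141, 0.002]
force: [-0.8, -0.4, -0.1]
opening: 0.0601
gripper_force: 0.0
```

Run:
```python
from h import *
for o in inserts(cam('wrist'),(.01,.06)): print(*o)
go(*down([.448,-.151,-.003],-4))
```

```text
red [ 448.  -151.6] [38.1 37.1] 85.6 28.6 [281. 215.]
blue [451.6   6.7] [37.3 21.2] 8.5 28.4 [269.  13.]
blue [447.4 -65.5] [37.2 37.4] 77.0 28.5 [272. 113.]
TURN(deg/6) [ 0.02 -0.   -0.01] SHIFT after turn(/25mm) [-0.12  0.09  4.09] world d mm [   2.1   -3.3 -102.3]
```

Emit:
move_arm([
  [0,0,0,-0.14,0.08,0.4,60],
  [0,0,0,0,0,0.7,60],
  [0,0,0,0,0,0.7,60],
  [0,0,0,0,0,0.7,60],
  [0,0,0,0,0,0.7,60],
  [0,0,0,0,0,0.5,60],
  [0,0,0,0,0,0.38,60],
  [0,0,0,0,0,0,60],
  [0,0,0,0,0,0,60],
  [0,0,0,0,0,0,20],
])

```text
t: 44.4
tool_pos: [0.4487, -0.1518, -0.0018]
orientation: [2.297, 2.14, 0.003]
force: [0.3, 0.9, -0.0]
opening: 0.0559
gripper_force: 0.0
```

Emit:
move_arm([
  [0,0,0,0,0,0,20],
  [0,0,0,0,0,0,20],
  [0,0,0,0,0,0,20],
  [0,0,0,0,0,0,20],
  [0,0,0,0,0,0,20],
  [0,0,0,0,0,0,20],
  [0,0,0,0,0,-0.4,20],
  [0,0,0,0,0,-0.8,20],
  [0,0,0,0,0,-1,20],
  [0,0,0,0,0,-1,20],
])

```text
t: 45.4
tool_pos: [0.4472, -0.1511, 0.0782]
orientation: [2.299, 2.142, 0.002]
force: [0.7, -0.2, -0.1]
opening: 0.0378
gripper_force: 25.0
```

Run:
```python
from h import *
print({k:np.round(read_state()[k],3) for k in ('opening','gripper_force','tool_pos')})
go(*seat(-.064,.215))
```

```text
{'opening': np.float64(0.038), 'gripper_force': np.float64(24.999), 'tool_pos': array([ 0.447, -0.151,  0.078])}
TURN(deg/6) [ 0.01 -0.01 -0.  ] SHIFT after turn(/25mm) [ 4.02  6.61 -4.75] world d mm [171.9  88.5 118.8]
```

Emit:
move_arm([
  [0,0,0,0,0,-0.8,20],
  [0,0,0,0,0,-1,20],
  [0,0,0,0,0,-1,20],
  [0,0,0,0.4,0.4,-1,20],
  [0,0,0,0.7,0.8,-0.9,20],
  [0,0,0,0.8,0.9,0,20],
  [0,0,0,0.8,1,0,20],
  [0,0,0,0.7,1,0,20],
  [0,0,0,0.4,1,0,20],
  [0,0,0,0.2,0.9,0,20],
])

```text
t: 46.4
tool_pos: [0.6051, -0.0609, 0.1951]
orientation: [2.297, 2.143, 0.002]
force: [-0.2, 0.9, 0.1]
opening: 0.038
gripper_force: 25.0
```

Emit:
move_arm([
  [0,0,0,0,0.4,0,20],
  [0,0,0,0,0.15,0,20],
  [0,0,0,0,0,0.2,20],
  [0,0,0,0,0,0.4,20],
  [0,0,0,0,0,0.4,20],
  [0,0,0,0,0,0.4,20],
  [0,0,0,0,0,0,20],
  [0,0,0,0,0,0,20],
  [0,0,0,0,0,0,20],
  [0,0,0,0,0,0,20],
])

```text
t: 47.4
tool_pos: [0.6185, -0.0633, 0.1608]
orientation: [2.297, 2.14, 0.003]
force: [0.3, -0.9, -1.1]
opening: 0.0379
gripper_force: 25.0
```

Run:
```python
from h import *
go(*seat(-.064,.1605)); c=cam('wrist'); held(c); print(fit(cam('scene')),fit(c))
```

```text
TURN(deg/6) [ 0.03 -0.   -0.  ] SHIFT after turn(/25mm) [0.03 0.03 0.73] world d mm [  0.7   0.7 -18.3]
red x 0.4 y 58.2 [26.3 37.8] 85.8 172.5 [280.  29.]
red x 0.4 y -0.0 [37.6 37.7] 85.8 172.5 [280. 147.]
red x 0.1 y -64.7 [38.2 37.5] 86.1 191.5 [279. 266.]
(array([-1.31,  0.24, -0.53]), np.float64(1.42)) (array([ 0.19, -0.88, -0.02]), np.float64(0.89))
```

Emit:
move_arm([
  [0,0,0,0.03,0.01,0,20],
  [0,0,0,0,0,0.13,20],
  [0,0,0,0,0,0.13,20],
  [0,0,0,0,0,0.13,20],
  [0,0,0,0,0,0.13,20],
  [0,0,0,0,0,0.13,20],
  [0,0,0,0,0,0.07,20],
  [0,0,0,0,0,0,20],
  [0,0,0,0,0,0,20],
  [0,0,0,0,0,0,20],
])

```text
t: 48.5
tool_pos: [0.6184, -0.0625, 0.1421]
orientation: [2.298, 2.141, 0.002]
force: [0.4, 0.1, -0.9]
opening: 0.038
gripper_force: 25.0
```

Emit:
move_arm([
  [0,0,0,0,0,0,60],
  [0,0,0,0,0,0,60],
  [0,0,0,0,0,0,60],
  [0,0,0,0,0,0,60],
  [0,0,0,0,0,-0.4,60],
  [0,0,0,0,0,-0.8,60],
  [0,0,0,0,0,-0.8,60],
  [0,0,0,0,0,-0.8,60],
  [0,0,0,0,0,-0.4,60],
  [0,0,0,0,0,0,60],
])

```text
t: 49.5
tool_pos: [0.6194, -0.0627, 0.2247]
orientation: [2.295, 2.139, 0.006]
force: [1.2, -0.3, 0.1]
opening: 0.0602
gripper_force: 0.0
```

Run:
```python
from h import *
c=cam('wrist'); held(c); print(fit(cam('scene')),fit(c))
a=go(*wheel(0,.15)); a=go(*wheel(-30,.15),a);
```

```text
red x 0.5 y 64.2 [38.6 37.7] 85.8 172.5 [278.  44.]
red x 0.5 y -0.6 [37.3 37.6] 85.9 172.5 [278. 139.]
red x 0.0 y -63.6 [37.9 37.2] 85.9 172.6 [278. 217.]
(array([ -0.99,   0.91, -60.09]), np.float64(1.53)) (array([ 0.26, -0.97, -0.02]), np.float64(0.91))
TURN(deg/6) [ 0.01 -0.   -0.  ] SHIFT after turn(/25mm) [ 7.68  0.04 -1.53] world d mm [ 14.5 191.4  38.3]
TURN(deg/6) [-5.  0. -0.] SHIFT after turn(/25mm) [ 0.  -3.  -0.8] world d mm [-74.8   5.3 -20.1]
```

All three reds are home with the drum at 0. Next I'll grip the -60° spoke and bring it to the top.

Run:
```python
from h import *
p,M=wheel(-60,.16); _,M0=wheel(0,.1); a=go(p+.05*Z,M0); a=go(p,M,a); go(*wheel(-60,.034),a)
```

```text
TURN(deg/6) [ 0.01 -0.   -0.  ] SHIFT after turn(/25mm) [ 7.68 -5.5  -0.73] world d mm [-123.7  201.2   18.3]
TURN(deg/6) [-10.   0.   0.] SHIFT after turn(/25mm) [ 0.   -1.73  1.  ] world d mm [  0.   0. -50.]
TURN(deg/6) [0. 0. 0.] SHIFT after turn(/25mm) [0.   0.   5.04] world d mm [108.8  -7.7 -63. ]
```

Emit:
move_arm([
  [0,0,0,0,-0.5,-0.2,60],
  [0,0,0,0.4,-1,-0.3,60],
  [0,0,0,0.8,-1,-0.23,60],
  [0,0,0,1,-1,0,60],
  [0,0,0,1,-1,0,60],
  [0,0,0,1,-0.7,0,60],
  [0,0,0,1,-0.3,0,60],
  [0,0,0,1,0,0,60],
  [0,0,0,1,0,0,60],
  [0,0,0,0.48,0,0,60],
])

```text
t: 50.6
tool_pos: [0.4937, 0.1403, 0.2387]
orientation: [-2.297, -2.143, 0.001]
force: [-0.1, -0.4, -0.3]
opening: 0.06
gripper_force: 0.0
```

Emit:
move_arm([
  [-0.8,0,0,0,0,0,50],
  [-0.9,0,0,0,0,0,50],
  [-0.9,0,0,0,0,0,50],
  [-0.9,0,0,0,0,0,50],
  [-0.9,0,0,0,0,0,50],
  [-0.9,0,0,0,0,0,50],
  [-0.9,0,0,0,0,0,50],
  [-0.9,0,0,0,0,0,50],
  [-0.9,0,0,0,0,0,50],
  [-0.9,0,0,0,0,0,50],
])

```text
t: 51.6
tool_pos: [0.5124, 0.1533, 0.2358]
orientation: [1.715, 1.587, 0.78]
force: [0.4, -0.7, -1.1]
opening: 0.0502
gripper_force: 0.0
```

Emit:
move_arm([
  [-0.9,0,0,0,0,0,50],
  [-0.2,0,0,0,0,0,50],
  [0,0,0,0,0,0,50],
  [0,0,0,0,0,0,50],
  [0,0,0,0,0,0,50],
  [0,0,0,0,0,0,50],
  [0,0,0,0,0,0,50],
  [0,0,0,0,0,0,50],
  [0,0,0,0,0,0,50],
  [0,0,0,0,0,0,50],
])

```text
t: 52.6
tool_pos: [0.5195, 0.1611, 0.2612]
orientation: [1.654, 1.523, 0.832]
force: [0.5, 0.1, -1.1]
opening: 0.0499
gripper_force: 0.0
```

Run:
```python
from h import *
print(read_state()['q'].round(2)); a=go(*wheel(-60,.11)); go(*wheel(-60,.034),a); print(fit(cam('scene')))
```

```text
[ 0.62 -0.89  2.5  -0.84  0.85  1.04]
TURN(deg/6) [-0.3   0.24  0.02] SHIFT after turn(/25mm) [-0.96 -2.93  2.61] world d mm [ 18.2 -25.5 -96.2]
TURN(deg/6) [0. 0. 0.] SHIFT after turn(/25mm) [ 0.   -0.    3.04] world d mm [ 65.7  -4.6 -38. ]
(array([-0.89,  0.78, -0.18]), np.float64(1.5))
```

That pose hits joint limits (q2, q3), so I'll go back to two smaller turns, starting with the top spoke from 0 to about +28°.

Emit:
move_arm([
  [0.8,0,0,0,0,-0.3,50],
  [0.9,0,0,0,0,-0.3,50],
  [0.9,0,0,0,0,0,50],
  [0.9,0,0,0,0,0,50],
  [0.9,0,0,0,0,0,50],
  [0.9,0,0,0,0,0,50],
  [0.9,0,0,0,0,0,50],
  [0.9,0,0,0,0,0,50],
  [0.9,0,0,0,0,0,50],
  [0.9,0,0,0,0,0,50],
])

```text
t: 53.65
tool_pos: [0.5075, 0.1624, 0.2701]
orientation: [2.267, 2.072, 0.068]
force: [0.7, -0.0, -0.1]
opening: 0.0501
gripper_force: 0.0
```

Run:
```python
from h import *
print(read_state()['q'].round(2)); a=go(*wheel(0,.12)); go(*wheel(0,.034),a)
```

```text
[ 0.24 -0.14  1.64 -0.04  1.57  0.33]
TURN(deg/6) [ 0.77  0.14 -0.18] SHIFT after turn(/25mm) [-0.98  5.09  1.61] world d mm [125.1 -33.5 -40.1]
TURN(deg/6) [0. 0. 0.] SHIFT after turn(/25mm) [0.   0.   3.44] world d mm [  0.   0. -86.]
```

Emit:
move_arm([
  [0.4,0.07,-0.09,-0.2,0,0,50],
  [0.37,0.07,-0.09,-0.3,0.2,0,50],
  [0,0,0,-0.3,0.6,0.2,50],
  [0,0,0,-0.18,0.8,0.2,50],
  [0,0,0,0,0.8,0.2,50],
  [0,0,0,0,0.8,0.2,50],
  [0,0,0,0,0.8,0.3,50],
  [0,0,0,0,0.7,0.3,50],
  [0,0,0,0,0.4,0.2,50],
  [0,0,0,0,0,0,50],
])

```text
t: 54.65
tool_pos: [0.6326, 0.1285, 0.2286]
orientation: [2.298, 2.14, -0.001]
force: [0.6, -0.6, -0.1]
opening: 0.0497
gripper_force: 0.0
```

Run:
```python
from h import *
go(*wheel(0,.034)); c=cam('wrist'); print(fit(c),spokes(c))
```

```text
TURN(deg/6) [ 0.01  0.01 -0.01] SHIFT after turn(/25mm) [0.02 0.   3.38] world d mm [  0.1   0.4 -84.6]
(array([  0.21,  -0.71, -60.06]), np.float64(1.07)) [(-116.4, 317, 130.1), (-56.3, 572, 130.0), (-56.3, 572, 130.0), (0.4, 317, 132.2), (0.4, 317, 132.2), (56.8, 574, 130.0), (56.8, 574, 130.0), (116.5, 315, 130.0)]
```

Emit:
move_arm([
  [0,0,0,0.02,0,0.4,50],
  [0,0,0,0,0,0.7,50],
  [0,0,0,0,0,0.7,50],
  [0,0,0,0,0,0.7,50],
  [0,0,0,0,0,0.6,50],
  [0,0,0,0,0,0.25,40],
  [0,0,0,0,0,0,0],
  [0,0,0,0,0,0,0],
  [0,0,0,0,0,0,0],
  [0,0,0,0,0,0,0],
], force=20)

```text
t: 55.7
tool_pos: [0.6335, 0.1293, 0.1477]
orientation: [2.296, 2.139, 0.004]
force: [-0.7, -0.7, -0.2]
opening: 0.0145
gripper_force: 0.0
```

Emit:
move_arm([
  [0,0,0,0,0,0,0],
  [0,0,0,0,0,0,0],
  [0,0,0,0,0,0,0],
  [0,0,0,0,0,0,0],
  [0,0,0,0,0,0,0],
  [0,0,0,0,0,0,0],
  [0.3,0,0,0,0.05,0,0],
  [0.5,0,0,0,0.07,0.003,0],
  [0.6,0,0,0,0.085,0.004,0],
  [0.6,0,0,0,0.085,0.004,0],
])

```text
t: 56.7
tool_pos: [0.6399, 0.1288, 0.1466]
orientation: [-2.182, -2.033, 0.213]
force: [-1.3, 0.2, 4.2]
opening: 0.0092
gripper_force: 20.0
```

Emit:
move_arm([
  [0.6,0,0,0,0.085,0.004,0],
  [0.6,0,0,0,0.085,0.004,0],
  [0.6,0,0,0,0.085,0.004,0],
  [0.6,0,0,0,0.085,0.004,0],
  [0.4,0,0,0,0.06,0.003,0],
  [0,0,0,0,0,0,0],
  [0,0,0,0,0,0,0],
  [0,0,0,0,0,0,0],
  [0,0,0,0,0,0,0],
  [0,0,0,0,0,0,0],
])

```text
t: 57.7
tool_pos: [0.6493, 0.1278, 0.1419]
orientation: [-2.004, -1.865, 0.477]
force: [1.9, -1.9, -0.9]
opening: 0.0093
gripper_force: 20.0
```

Run:
```python
from h import *
go(*wheel(28,.034)); c=cam('wrist'); print(fit(c),fit(cam('scene')),read_state()['force'])
```

```text
TURN(deg/6) [-0.1   0.01 -0.01] SHIFT after turn(/25mm) [-0.    0.01  0.08] world d mm [-0.7  0.  -1.9]
(array([-0.06, -0.2 , 28.83]), np.float64(0.68)) (array([ -0.92,   0.9 , -30.69]), np.float64(1.4)) [ 2.44054558 -2.33659357 -0.63520607]
```

Emit:
move_arm([
  [0,0,0,0,0,0,20],
  [0,0,0,0,0,0,40],
  [0,0,0,0,0,0,50],
  [0,0,0,0,0,-0.3,50],
  [0,0,0,0,0,-0.7,50],
  [0,0,0,0,0,-0.8,50],
  [0,0,0,0,0,-0.8,50],
  [0,0,0,0,0,-0.6,50],
  [0,0,0,0,0,-0.3,50],
  [0,0,0,0,0,0,50],
])

```text
t: 58.8
tool_pos: [0.6919, 0.1251, 0.2201]
orientation: [-2.005, -1.867, 0.474]
force: [0.8, 0.6, 0.3]
opening: 0.0503
gripper_force: 0.0
```

Emit:
move_arm([
  [-0.4,0,0,0,-0.2,0.007,50],
  [-0.7,0,0,0,-0.35,0.013,50],
  [-0.7,0,0,0,-0.35,0.013,50],
  [-0.7,0,0,0,-0.35,0.013,50],
  [-0.7,0,0,0,-0.35,0.013,50],
  [-0.7,0,0,0,-0.35,0.013,50],
  [-0.7,0,0,0,-0.35,0.013,50],
  [-0.7,0,0,0,-0.35,0.013,50],
  [-0.7,0,0,0,-0.35,0.013,50],
  [-0.7,0,0,0,-0.35,0.013,50],
])

```text
t: 59.8
tool_pos: [0.6113, 0.131, 0.2317]
orientation: [2.19, 2.041, 0.197]
force: [0.4, -0.1, 0.7]
opening: 0.05
gripper_force: 0.0
```

Emit:
move_arm([
  [-0.7,0,0,0,-0.35,0.013,50],
  [-0.7,0,0,0,-0.35,0.013,50],
  [-0.7,0,0,0,-0.35,0.013,50],
  [-0.7,0,0,0,-0.35,0.013,50],
  [-0.5,0,0,0,-0.25,0.01,50],
  [-0.1,0,0,0,-0.05,0,50],
  [0,0,0,0,0,0,50],
  [0,0,0,0,0,0,50],
  [0,0,0,0,0,0,50],
  [0,0,0,0,0,0,50],
])

```text
t: 60.8
tool_pos: [0.5736, 0.1336, 0.2168]
orientation: [1.973, 1.837, 0.513]
force: [0.4, 0.1, 0.6]
opening: 0.0499
gripper_force: 0.0
```

Run:
```python
from h import *
go(*wheel(-31,.034)); c=cam('wrist'); print(fit(c),fit(cam('scene')))
```

```text
TURN(deg/6) [ 0.04  0.01 -0.01] SHIFT after turn(/25mm) [-0.02 -0.17  3.52] world d mm [ 41.6  -3.4 -77.7]
(array([  0.35,  -0.33, -30.52]), np.float64(1.32)) (array([ -0.94,   0.89, -31.47]), np.float64(1.38))
```

Emit:
move_arm([
  [0,0,0,0,-0.17,0.4,50],
  [0,0,0,0,0,0.7,50],
  [0,0,0,0,0,0.7,50],
  [0,0,0,0,0,0.7,50],
  [0,0,0,0,0,0.6,50],
  [0,0,0,0,0,0.4,40],
  [0,0,0,0,0,0,30],
  [0,0,0,0,0,0,0],
  [0,0,0,0,0,0,0],
  [0,0,0,0,0,0,0],
])

```text
t: 61.9
tool_pos: [0.6149, 0.131, 0.1405]
orientation: [1.972, 1.837, 0.515]
force: [-0.0, -0.4, -0.6]
opening: 0.0146
gripper_force: 0.0
```

Emit:
move_arm([
  [0,0,0,0,0,0,0],
  [0,0,0,0,0,0,0],
  [0,0,0,0,0,0,0],
  [0,0,0,0,0,0,0],
  [0,0,0,0,0,0,0],
  [0,0,0,0,0,0,0],
  [0.3,0,0,0,0.05,0,0],
  [0.5,0,0,0,0.07,0.003,0],
  [0.6,0,0,0,0.085,0.004,0],
  [0.6,0,0,0,0.085,0.004,0],
])

```text
t: 62.9
tool_pos: [0.6207, 0.1306, 0.1427]
orientation: [2.106, 1.963, 0.33]
force: [-1.9, 0.2, 0.6]
opening: 0.0093
gripper_force: 20.0
```

Emit:
move_arm([
  [0.6,0,0,0,0.085,0.004,0],
  [0.6,0,0,0,0.085,0.004,0],
  [0.6,0,0,0,0.085,0.004,0],
  [0.6,0,0,0,0.085,0.004,0],
  [0.4,0,0,0,0.06,0.003,0],
  [0,0,0,0,0,0,0],
  [0,0,0,0,0,0,0],
  [0,0,0,0,0,0,0],
  [0,0,0,0,0,0,0],
  [0,0,0,0,0,0,0],
])

```text
t: 63.9
tool_pos: [0.6311, 0.1299, 0.1445]
orientation: [2.275, 2.119, 0.046]
force: [0.6, 2.2, 3.4]
opening: 0.0096
gripper_force: 20.0
```

Run:
```python
from h import *
go(*wheel(0,.034)); c=cam('wrist'); print(fit(c),fit(cam('scene')),read_state()['force'].round(1))
```

```text
TURN(deg/6) [ 0.42  0.   -0.  ] SHIFT after turn(/25mm) [-0.03  0.06  0.02] world d mm [ 1.5 -0.9 -0.5]
(array([ 0.95, -0.18, -1.95]), np.float64(0.96)) (array([-0.89,  0.84, 58.75]), np.float64(1.34)) [1.2 3.3 4.1]
```

Emit:
move_arm([
  [0.2,0,0,0,0.03,0,0],
  [0.1,0,0,0,0.015,0,0],
  [0,0,0,0,0,0,0],
  [0,0,0,0,0,0,0],
  [0,0,0,0,0,0,0],
  [0,0,0,0,0,0,0],
  [0,0,0,0,0,0,0],
  [0,0,0,0,0,0,0],
  [0,0,0,0,0,0,0],
  [0,0,0,0,0,0,0],
])

```text
t: 65.0
tool_pos: [0.6322, 0.1298, 0.1445]
orientation: [2.293, 2.135, 0.011]
force: [-0.0, 2.8, 5.7]
opening: 0.0094
gripper_force: 20.0
```

Emit:
move_arm([
  [0,0,0,0,0,0,20],
  [0,0,0,0,0,0,40],
  [0,0,0,0,0,0,50],
  [0,0,0,0,0,-0.3,60],
  [0,0,0,0,0,-0.7,60],
  [0,0,0,0,0,-0.8,60],
  [0,0,0,0,0,-0.8,60],
  [0,0,0,0,0,-0.6,60],
  [0,0,0,0,0,0,60],
  [0,0,0,0,0,0,60],
])

```text
t: 66.0
tool_pos: [0.6312, 0.1296, 0.224]
orientation: [2.293, 2.135, 0.011]
force: [0.1, -0.1, -0.1]
opening: 0.0601
gripper_force: 0.0
```

Run:
```python
from h import *
c=cam('wrist','w20.png'); s=cam('scene'); print(fit(c),fit(s)); held(c,(.06,.2))
for o in inserts(c,(.01,.06))+inserts(cam('top'),(.01,.06)): print(*o)
go(*down([.4503,.0155,.10],9)); print(spokes(c))
```

```text
(array([ 0.18, -0.61,  0.53]), np.float64(1.22)) (array([-0.88,  0.82,  1.03]), np.float64(1.33))
red x 46.0 y 50.0 [9.7 6.9] 84.7 154.2 [326. 291.]
red x 57.1 y 13.3 [10.3  4.5] 90.0 136.1 [334. 310.]
red x 51.5 y -61.7 [33.1  4.5] 88.4 146.5 [326. 372.]
blue x -0.5 y 57.4 [70.4 37.3] 86.0 156.4 [278. 271.]
blue x -18.0 y -39.8 [46.8  2.2] 84.6 156.1 [262. 365.]
blue x 17.5 y -36.4 [38.   1.9] 84.8 156.1 [296. 364.]
blue [450.9  16.1] [37.7 37.4] 9.1 28.7 [153. 270.]
blue [447.7 -66.6] [35.2 35.4] 77.2 29.4 [302. 247.]
blue [450.2  14.1] [35.  34.9] 9.3 30.0 [270. 250.]
TURN(deg/6) [ 0.08  0.02 -2.18] SHIFT after turn(/25mm) [-3.38 -7.83  4.9 ] world d mm [-180.1 -114.  -122.4]
[(-116.4, 320, 130.1), (-56.4, 594, 130.1), (-56.4, 594, 130.1), (-0.1, 336, 132.2), (-0.1, 336, 132.2), (56.6, 588, 130.0), (56.6, 588, 130.0), (116.3, 315, 130.1)]
```

View pics/w20.png

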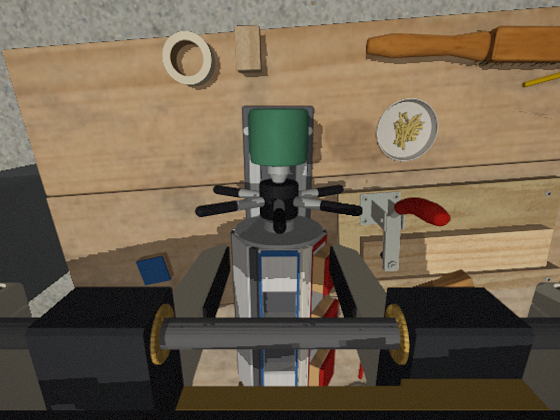

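Blue row is up (blue frame at x≈280, rows 255–390), reds are still seated on the far side, and neither blue insert has moved. I'll grip the blues slightly higher to clear the red heads.

Emit:
move_arm([
  [0,0,-0.7,0,0,0,60],
  [0,0,-0.8,0,-0.4,0,60],
  [0,0,-0.68,-0.2,-0.8,0,60],
  [0,0,0,-0.4,-1,0,60],
  [0,0,0,-0.5,-1,0,60],
  [0,0,0,-0.5,-1,0,60],
  [0,0,0,-0.5,-1,0.5,60],
  [0,0,0,-0.5,-1,1,60],
  [0,0,0,-0.5,-0.9,1,60],
  [0,0,0,-0.3,-0.6,1,60],
])

```text
t: 67.15
tool_pos: [0.4528, 0.0175, 0.1329]
orientation: [2.035, 2.382, 0.008]
force: [0.7, 0.1, -0.2]
opening: 0.0602
gripper_force: 0.0
```

Emit:
move_arm([
  [0,0,0,0,-0.1,0.9,60],
  [0,0,0,0,0,0.5,60],
  [0,0,0,0,0,0,60],
  [0,0,0,0,0,0,60],
  [0,0,0,0,0,0,60],
  [0,0,0,0,0,0,60],
  [0,0,0,0,0,0,60],
  [0,0,0,0,0,0,60],
  [0,0,0,0,0,0,60],
  [0,0,0,0,0,0,60],
])

```text
t: 68.15
tool_pos: [0.4526, 0.0179, 0.0998]
orientation: [2.034, 2.381, 0.01]
force: [-0.2, 0.7, -0.1]
opening: 0.06
gripper_force: 0.0
```

Run:
```python
from h import *
for o in inserts(cam('wrist'),(.01,.06)): print(*o)
go(*down([.4503,.0155,0],9))
```

```text
blue [450.   15.7] [37.  37.1] 9.0 28.6 [274. 212.]
blue [447.2 -65.1] [38.7 37.9] 78.3 28.7 [259. 291.]
TURN(deg/6) [ 0.1   0.03 -0.  ] SHIFT after turn(/25mm) [-0.08 -0.1   3.99] world d mm [ -2.3  -2.4 -99.8]
```

Emit:
move_arm([
  [0.1,0.03,0,-0.08,-0.1,0.4,60],
  [0,0,0,0,0,0.7,60],
  [0,0,0,0,0,0.7,60],
  [0,0,0,0,0,0.7,60],
  [0,0,0,0,0,0.7,60],
  [0,0,0,0,0,0.5,60],
  [0,0,0,0,0,0.27,60],
  [0,0,0,0,0,0,60],
  [0,0,0,0,0,0,60],
  [0,0,0,0,0,0,20],
], force=25)

```text
t: 69.2
tool_pos: [0.4514, 0.0154, 0.0014]
orientation: [2.039, 2.388, 0.002]
force: [-0.1, 0.5, 0.7]
opening: 0.0556
gripper_force: 0.0
```

Emit:
move_arm([
  [0,0,0,0,0,0,20],
  [0,0,0,0,0,0,20],
  [0,0,0,0,0,0,20],
  [0,0,0,0,0,0,20],
  [0,0,0,0,0,0,20],
  [0,0,0,0,0,0,20],
  [0,0,0,0,0,-0.4,20],
  [0,0,0,0,0,-0.8,20],
  [0,0,0,0,0,-1,20],
  [0,0,0,0,0,-1,20],
])

```text
t: 70.2
tool_pos: [0.4499, 0.0156, 0.0813]
orientation: [-2.04, -2.389, 0.001]
force: [0.2, -0.2, -1.1]
opening: 0.0378
gripper_force: 25.0
```

Run:
```python
from h import *
print({k:np.round(read_state()[k],3) for k in ('opening','gripper_force','tool_pos')})
go(*seat(.032,.217))
```

```text
{'opening': np.float64(0.038), 'gripper_force': np.float64(25.0), 'tool_pos': array([0.45 , 0.016, 0.081])}
TURN(deg/6) [-0.01 -0.    2.17] SHIFT after turn(/25mm) [ 1.2   6.97 -4.71] world d mm [176.   17.6 117.7]
```

Emit:
move_arm([
  [0,0,0.5,0,0,-0.8,20],
  [0,0,0.6,0,0,-1,20],
  [0,0,0.6,0,0,-1,20],
  [0,0,0.47,0.2,0.4,-1,20],
  [0,0,0,0.3,0.8,-0.9,20],
  [0,0,0,0.3,1,0,20],
  [0,0,0,0.2,1,0,20],
  [0,0,0,0.2,1,0,20],
  [0,0,0,0,1,0,20],
  [0,0,0,0,0.9,0,20],
])

```text
t: 71.2
tool_pos: [0.6053, 0.0354, 0.1981]
orientation: [-2.298, -2.143, 0.0]
force: [0.1, 0.3, -0.3]
opening: 0.0377
gripper_force: 25.0
```

Emit:
move_arm([
  [0,0,0,0,0.6,0,20],
  [0,0,0,0,0.25,0,20],
  [0,0,0,0,0,0.2,20],
  [0,0,0,0,0,0.4,20],
  [0,0,0,0,0,0.4,20],
  [0,0,0,0,0,0.4,20],
  [0,0,0,0,0,0,20],
  [0,0,0,0,0,0,20],
  [0,0,0,0,0,0,20],
  [0,0,0,0,0,0,20],
])

```text
t: 72.2
tool_pos: [0.6261, 0.0337, 0.1638]
orientation: [2.297, 2.141, 0.002]
force: [0.4, -0.6, -1.4]
opening: 0.0377
gripper_force: 25.0
```

Run:
```python
from h import *
go(*seat(.032,.1635)); c=cam('wrist'); held(c,(.165,.24)); s=cam('scene');print(fit(s))
for o in inserts(cam('top'),(.01,.06)): print(*o)
```

```text
TURN(deg/6) [0.02 0.   0.  ] SHIFT after turn(/25mm) [-0.02 -0.01  0.73] world d mm [ -0.2  -0.6 -18.3]
blue x 0.9 y 33.2 [38.6 37.6] 86.0 191.4 [279. 262.]
(array([-1.  ,  0.85,  0.02]), np.float64(1.31))
blue [447.6 -67.1] [33.2 35.1] 77.5 30.0 [303. 247.]
```

Emit:
move_arm([
  [0,0,0,-0.04,-0.03,0,20],
  [0,0,0,0,0,0.13,20],
  [0,0,0,0,0,0.13,20],
  [0,0,0,0,0,0.13,20],
  [0,0,0,0,0,0.13,20],
  [0,0,0,0,0,0.13,20],
  [0,0,0,0,0,0.06,20],
  [0,0,0,0,0,0,20],
  [0,0,0,0,0,0,20],
  [0,0,0,0,0,0,20],
])

```text
t: 73.35
tool_pos: [0.625, 0.0328, 0.1454]
orientation: [2.298, 2.142, 0.001]
force: [-1.3, -0.1, -2.0]
opening: 0.0374
gripper_force: 25.0
```

Run:
```python
from h import *
go(*seat(.032,.1635)); c=cam('wrist'); held(c,(.165,.24)); print(read_state()['force'].round(1))
```

```text
TURN(deg/6) [0.01 0.   0.  ] SHIFT after turn(/25mm) [ 0.02  0.04 -0.01] world d mm [1.  0.4 0.1]
blue x -0.1 y 32.3 [38.  37.6] 85.8 172.9 [279. 262.]
[ 0.  -1.1 -0.3]
```

Home. Release with a small opening, rise and head for the second blue.

Emit:
move_arm([
  [0,0,0,0,0,0,46],
  [0,0,0,0,0,0,46],
  [0,0,0,0,0,0,46],
  [0,0,0,0,0,-0.2,46],
  [0,0,0,0,0,-0.5,46],
  [0,0,0,0,0,-0.8,60],
  [0,0,0,0,0,-0.8,60],
  [0,0,0,0,0,-0.6,60],
  [0,0,0,0,0,-0.3,60],
  [0,0,0,0,0,0,60],
])

```text
t: 74.4
tool_pos: [0.6257, 0.0328, 0.2272]
orientation: [2.296, 2.141, 0.003]
force: [-0.1, -0.1, 0.6]
opening: 0.06
gripper_force: 0.0
```

Run:
```python
from h import *
c=cam('wrist'); held(c,(.165,.24)); print(fit(cam('scene')))
for o in inserts(c,(.01,.06))+inserts(cam('top'),(.01,.06)): print(*o)
go(*down([.4475,-.0655,.10],-12.5))
```

```text
blue x -0.4 y 32.2 [38.  37.1] 86.2 172.6 [278. 216.]
(array([-0.78,  1.  ,  1.02]), np.float64(1.36))
blue [447.8 -65. ] [37.7 37.8] 77.1 28.6 [155. 258.]
blue [447.4 -70.7] [27.8 35.5] 81.9 30.1 [304. 247.]
TURN(deg/6) [-0.01  0.    1.41] SHIFT after turn(/25mm) [-5.37 -6.05  4.96] world d mm [-176.8  -98.3 -124.1]
```

Emit:
move_arm([
  [0,0,0.5,0,0,0,60],
  [0,0,0.5,-0.3,-0.4,0,60],
  [0,0,0.41,-0.7,-0.8,0,60],
  [0,0,0,-0.8,-0.9,0,60],
  [0,0,0,-0.8,-0.9,0,60],
  [0,0,0,-0.8,-0.9,0.5,60],
  [0,0,0,-0.8,-0.9,0.9,60],
  [0,0,0,-0.7,-0.8,1,60],
  [0,0,0,-0.4,-0.45,1,60],
  [0,0,0,0,0,0.8,60],
])

```text
t: 75.55
tool_pos: [0.4469, -0.0664, 0.1176]
orientation: [-2.45, -1.964, 0.003]
force: [0.6, 0.2, -0.3]
opening: 0.0602
gripper_force: 0.0
```

Emit:
move_arm([
  [0,0,0,0,0,0.5,60],
  [0,0,0,0,0,0.2,60],
  [0,0,0,0,0,0,60],
  [0,0,0,0,0,0,60],
  [0,0,0,0,0,0,60],
  [0,0,0,0,0,0,60],
  [0,0,0,0,0,0,60],
  [0,0,0,0,0,0,60],
  [0,0,0,0,0,0,60],
  [0,0,0,0,0,0,60],
])

```text
t: 76.55
tool_pos: [0.4497, -0.0659, 0.1028]
orientation: [2.449, 1.966, 0.0]
force: [-1.1, -0.3, 0.3]
opening: 0.0602
gripper_force: 0.0
```

Run:
```python
from h import *
for o in inserts(cam('wrist'),(.01,.06)): print(*o)
go(*down([.4477,-.0652,0],-12.7))
```

```text
blue [447.3 -64.7] [37.3 37.1] 77.4 28.6 [275. 209.]
TURN(deg/6) [0.   0.   0.04] SHIFT after turn(/25mm) [ 0.01 -0.08  4.11] world d mm [  -2.     0.7 -102.7]
```

Emit:
move_arm([
  [0,0,0,0.02,-0.08,0.4,60],
  [0,0,0,0,0,0.7,60],
  [0,0,0,0,0,0.7,60],
  [0,0,0,0,0,0.7,60],
  [0,0,0,0,0,0.7,60],
  [0,0,0,0,0,0.5,60],
  [0,0,0,0,0,0.38,60],
  [0,0,0,0,0,0,60],
  [0,0,0,0,0,0,60],
  [0,0,0,0,0,0,20],
])

```text
t: 77.6
tool_pos: [0.4487, -0.0652, 0.0016]
orientation: [2.449, 1.966, 0.002]
force: [-0.6, -0.4, 0.1]
opening: 0.056
gripper_force: 0.0
```

Emit:
move_arm([
  [0,0,0,0,0,0,20],
  [0,0,0,0,0,0,20],
  [0,0,0,0,0,0,20],
  [0,0,0,0,0,0,20],
  [0,0,0,0,0,0,20],
  [0,0,0,0,0,0,20],
  [0,0,0,0,0,-0.4,20],
  [0,0,0,0,0,-0.8,20],
  [0,0,0,0,0,-1,20],
  [0,0,0,0,0,-1,20],
])

```text
t: 78.6
tool_pos: [0.4473, -0.0648, 0.0816]
orientation: [-2.449, -1.966, 0.0]
force: [0.3, 0.5, -0.2]
opening: 0.0372
gripper_force: 25.0
```

Run:
```python
from h import *
print({k:np.round(read_state()[k],3) for k in ('opening','gripper_force','tool_pos')})
go(*seat(-.032,.217)); print(fit(cam('scene')))
```

```text
{'opening': np.float64(0.037), 'gripper_force': np.float64(25.0), 'tool_pos': array([ 0.447, -0.065,  0.082])}
TURN(deg/6) [-0.01 -0.   -1.41] SHIFT after turn(/25mm) [ 1.85  6.85 -4.69] world d mm [174.1  34.2 117.4]
(array([-0.87,  0.94,  0.69]), np.float64(1.4))
```

Emit:
move_arm([
  [0,0,-0.4,0,0,-0.8,20],
  [0,0,-0.5,0,0,-1,20],
  [0,0,-0.51,0,0,-1,20],
  [0,0,0,0.3,0.4,-1,20],
  [0,0,0,0.4,0.8,-0.9,20],
  [0,0,0,0.4,1,0,20],
  [0,0,0,0.4,1,0,20],
  [0,0,0,0.3,1,0,20],
  [0,0,0,0.05,1,0,20],
  [0,0,0,0,0.9,0,20],
])

```text
t: 79.65
tool_pos: [0.604, -0.029, 0.1978]
orientation: [-2.297, -2.143, 0.0]
force: [-1.1, 0.5, -1.2]
opening: 0.0382
gripper_force: 25.0
```

Emit:
move_arm([
  [0,0,0,0,0.5,0,20],
  [0,0,0,0,0.2,0,20],
  [0,0,0,0,0,0.2,20],
  [0,0,0,0,0,0.4,20],
  [0,0,0,0,0,0.4,20],
  [0,0,0,0,0,0.4,20],
  [0,0,0,0,0,0,20],
  [0,0,0,0,0,0,20],
  [0,0,0,0,0,0,20],
  [0,0,0,0,0,0,20],
])

```text
t: 80.65
tool_pos: [0.6211, -0.0308, 0.1641]
orientation: [2.297, 2.141, 0.002]
force: [0.1, -0.0, -1.4]
opening: 0.0379
gripper_force: 25.0
```

Run:
```python
from h import *
go(*seat(-.032,.1635)); c=cam('wrist'); held(c,(.165,.24)); s=cam('scene');print(fit(s))
```

```text
TURN(deg/6) [0.02 0.   0.  ] SHIFT after turn(/25mm) [0.01 0.01 0.74] world d mm [  0.3   0.1 -18.6]
blue x -0.1 y 31.8 [37.9 37.7] 85.9 172.5 [278. 146.]
blue x 0.4 y -32.2 [38.  37.7] 85.7 191.4 [279. 264.]
(array([-0.89,  0.86,  0.3 ]), np.float64(1.22))
```

Emit:
move_arm([
  [0,0,0,0,-0.01,0,20],
  [0,0,0,0,0,0.13,20],
  [0,0,0,0,0,0.13,20],
  [0,0,0,0,0,0.13,20],
  [0,0,0,0,0,0.13,20],
  [0,0,0,0,0,0.13,20],
  [0,0,0,0,0,0.07,20],
  [0,0,0,0,0,0,20],
  [0,0,0,0,0,0,20],
  [0,0,0,0,0,0,20],
])

```text
t: 81.75
tool_pos: [0.6204, -0.0308, 0.1454]
orientation: [2.298, 2.142, 0.0]
force: [-0.3, -0.1, 0.2]
opening: 0.0373
gripper_force: 25.0
```

Emit:
move_arm([
  [0,0,0,0,0,0,46],
  [0,0,0,0,0,0,46],
  [0,0,0,0,0,0,46],
  [0,0,0,0,0,-0.2,46],
  [0,0,0,0,0,-0.5,46],
  [0,0,0,0,0,-0.8,60],
  [0,0,0,0,0,-0.8,60],
  [0,0,0,0,0,-0.6,60],
  [0,0,0,0,0,-0.3,60],
  [0,0,0,0,0,0,60],
])

```text
t: 82.75
tool_pos: [0.6212, -0.0309, 0.2272]
orientation: [2.296, 2.14, 0.003]
force: [0.2, -0.1, 0.3]
opening: 0.0599
gripper_force: 0.0
```

Run:
```python
from h import *
c=cam('wrist'); held(c,(.165,.24)); print(fit(cam('scene')))
go(*wheel(0,.118)); print(spokes(c))
```

```text
blue x -0.1 y 31.7 [37.8 37.4] 85.9 172.5 [278. 138.]
blue x -0.2 y -32.0 [37.7 36.9] 84.9 172.6 [278. 217.]
(array([-0.73,  1.02,  0.35]), np.float64(1.36))
TURN(deg/6) [-0.  0.  0.] SHIFT after turn(/25mm) [ 6.41  0.05 -0.13] world d mm [ 12.6 159.7   3.3]
[(-116.3, 494, 127.1), (-56.1, 903, 126.8), (-56.1, 903, 126.8), (0.0, 158, 124.0), (0.0, 158, 124.0), (56.9, 924, 126.8), (56.9, 924, 126.8), (116.7, 488, 127.1)]
```

Both blues are home. Now grip the top spoke and turn the drum back 30°.

Emit:
move_arm([
  [0,0,0,0.3,0,-0.1,50],
  [0,0,0,0.7,0,0,50],
  [0,0,0,0.9,0,0,50],
  [0,0,0,0.9,0,0,50],
  [0,0,0,0.9,0,0,50],
  [0,0,0,0.9,0,0,50],
  [0,0,0,0.9,0,0,50],
  [0,0,0,0.6,0.05,0,50],
  [0,0,0,0.3,0,0,50],
  [0,0,0,0,0,0,50],
])

```text
t: 83.85
tool_pos: [0.6326, 0.13, 0.2274]
orientation: [2.296, 2.144, -0.0]
force: [-0.5, -0.3, -0.3]
opening: 0.0501
gripper_force: 0.0
```

Emit:
move_arm([
  [0,0,0,0,0,0,50],
  [0,0,0,0,0,0.4,50],
  [0,0,0,0,0,0.7,50],
  [0,0,0,0,0,0.7,50],
  [0,0,0,0,0,0.7,50],
  [0,0,0,0,0,0.6,50],
  [0,0,0,0,0,0.2,50],
  [0,0,0,0,0,0,40],
  [0,0,0,0,0,0,30],
  [0,0,0,0,0,0,20],
])

```text
t: 84.85
tool_pos: [0.6337, 0.1288, 0.1467]
orientation: [2.297, 2.141, 0.003]
force: [-0.8, -0.2, 0.2]
opening: 0.0305
gripper_force: 0.0
```

Run:
```python
from h import *
go(*wheel(0,.034)); c=cam('wrist'); print(fit(c),fit(cam('scene')),read_state()['opening'])
```

```text
TURN(deg/6) [ 0.02 -0.    0.  ] SHIFT after turn(/25mm) [ 0.   -0.04  0.11] world d mm [-1.   0.1 -2.7]
(array([ 0.03, -0.61,  2.16]), np.float64(1.61)) (array([-0.63,  1.2 ,  0.67]), np.float64(1.37)) 0.02320477398081227
```

Emit:
move_arm([
  [0,0,0,0,-0.03,0,0],
  [0,0,0,0,0,0,0],
  [0,0,0,0,0,0,0],
  [0,0,0,0,0,0,0],
  [0,0,0,0,0,0,0],
  [0,0,0,0,0,0,0],
  [-0.3,0,0,0,-0.05,0,0],
  [-0.5,0,0,0,-0.07,0.003,0],
  [-0.5,0,0,0,-0.07,0.003,0],
  [-0.5,0,0,0,-0.07,0.003,0],
], force=20)

```text
t: 85.95
tool_pos: [0.626, 0.1293, 0.1452]
orientation: [2.191, 2.042, 0.197]
force: [-0.4, 0.2, 3.8]
opening: 0.0096
gripper_force: 20.1
```

Emit:
move_arm([
  [-0.5,0,0,0,-0.07,0.003,0],
  [-0.5,0,0,0,-0.07,0.003,0],
  [-0.5,0,0,0,-0.07,0.003,0],
  [-0.5,0,0,0,-0.07,0.003,0],
  [-0.5,0,0,0,-0.07,0.003,0],
  [-0.4,0,0,0,-0.06,0.002,0],
  [-0.2,0,0,0,-0.03,0,0],
  [0,0,0,0,0,0,0],
  [0,0,0,0,0,0,0],
  [0,0,0,0,0,0,0],
])

```text
t: 86.95
tool_pos: [0.6151, 0.1302, 0.1413]
orientation: [1.993, 1.858, 0.488]
force: [-10.4, -0.3, 10.3]
opening: 0.0097
gripper_force: 20.0
```

Run:
```python
from h import *
go(*wheel(-30,.034)); c=cam('wrist','w30.png'); s=cam('scene'); print(fit(c),fit(s),read_state()['opening'],read_state()['force'].round(1))
# white bar: bright un-saturated pixels near top radius
for n,q in (('w',c),('s',s),('t',cam('top'))):
    d=(q['W']-AX)@np.stack([X,Y,Z],1); f=q['frame'].astype(int); hsv=cv2.cvtColor(q['frame'],cv2.COLOR_RGB2HSV).astype(int)
    for y0 in (-60,0,50):
        k=(abs(d[...,1]*1e3-y0)<15)&(abs(d[...,0])<.012)&(d[...,2]>.045)&(d[...,2]<.058); print(n,y0,k.sum(),[ (round(a), f[k&(abs(d[...,0]*1e3-a)<1)].mean(0).round().tolist()) for a in range(-10,11,2) if (k&(abs(d[...,0]*1e3-a)<1)).any()])
```

```text
TURN(deg/6) [-0.1 -0.   0. ] SHIFT after turn(/25mm) [-0.   -0.01  0.08] world d mm [ 0.6 -0.1 -1.8]
(array([ 0.45,  0.66, 30.34]), np.float64(2.17)) (array([-1.03,  1.03, 32.65]), np.float64(1.41)) 0.009594272468451924 [-11.5  -0.2  10.7]
w -60 0 []
w 0 0 []
w 50 0 []
s -60 149 [(-10, [152.0, 149.0, 144.0]), (-8, [99.0, 114.0, 132.0]), (-6, [73.0, 90.0, 110.0]), (-4, [133.0, 130.0, 121.0]), (-2, [193.0, 187.0, 169.0]), (0, [199.0, 190.0, 173.0]), (2, [193.0, 187.0, 174.0]), (4, [177.0, 171.0, 158.0]), (6, [160.0, 142.0, 133.0]), (8, [143.0, 97.0, 72.0]), (10, [155.0, 117.0, 74.0])]
s 0 124 [(-10, [134.0, 133.0, 133.0]), (-8, [64.0, 92.0, 124.0]), (-6, [81.0, 91.0, 104.0]), (-4, [129.0, 128.0, 121.0]), (-2, [189.0, 182.0, 165.0]), (0, [198.0, 190.0, 173.0]), (2, [191.0, 185.0, 170.0]), (4, [183.0, 177.0, 164.0]), (6, [157.0, 140.0, 130.0]), (8, [139.0, 91.0, 71.0]), (10, [154.0, 115.0, 72.0])]
s 50 96 [(-10, [46.0, 72.0, 102.0]), (-8, [63.0, 85.0, 111.0]), (-6, [80.0, 92.0, 106.0]), (-4, [138.0, 135.0, 126.0]), (-2, [196.0, 188.0, 171.0]), (0, [198.0, 191.0, 173.0]), (2, [193.0, 185.
[... 394 characters left out ...]
 [180.0, 161.0, 152.0]), (10, [167.0, 109.0, 80.0])]
t 0 125 [(-10, [208.0, 209.0, 203.0]), (-8, [180.0, 185.0, 190.0]), (-6, [107.0, 128.0, 156.0]), (-4, [106.0, 120.0, 134.0]), (-2, [185.0, 189.0, 172.0]), (0, [239.0, 241.0, 224.0]), (2, [238.0, 239.0, 223.0]), (4, [230.0, 230.0, 215.0]), (6, [209.0, 201.0, 184.0]), (8, [174.0, 142.0, 130.0]), (10, [167.0, 111.0, 80.0])]
t 50 117 [(-10, [182.0, 179.0, 177.0]), (-8, [159.0, 168.0, 177.0]), (-6, [105.0, 123.0, 143.0]), (-4, [116.0, 127.0, 132.0]), (-2, [183.0, 186.0, 167.0]), (0, [242.0, 245.0, 229.0]), (2, [240.0, 241.0, 225.0]), (4, [234.0, 236.0, 222.0]), (6, [217.0, 213.0, 196.0]), (8, [177.0, 153.0, 144.0]), (10, [168.0, 121.0, 103.0])]
```

Emit:
move_arm([
  [-0.08,0,0,0,-0.01,0,0],
  [-0.07,0,0,0,-0.01,0,0],
  [0,0,0,0,0,0,0],
  [0,0,0,0,0,0,0],
  [0,0,0,0,0,0,10],
  [0,0,0,0,0,0,14],
  [0,0,0,0,0,0,20],
  [0,0,0,0,0,0,30],
  [0,0,0,0,0,0,40],
  [0,0,0,0,0,0,50],
])

```text
t: 88.1
tool_pos: [0.615, 0.1299, 0.1402]
orientation: [1.983, 1.848, 0.5]
force: [-0.3, 0.1, 0.4]
opening: 0.0392
gripper_force: 0.0
```

Emit:
move_arm([
  [0,0,0,0,0,-0.4,50],
  [0,0,0,0,0,-0.7,50],
  [0,0,0,0,0,-0.8,50],
  [0,0,0,0,0,-0.8,50],
  [0,0,0,0,0,-0.8,50],
  [0,0,0,0,0,-0.5,50],
  [0.5,0,0,0,0,0,50],
  [0.8,0,0,0,0,0,50],
  [0.8,0,0,0,0,0,50],
  [0.8,0,0,0,0,0,50],
])

```text
t: 89.1
tool_pos: [0.5647, 0.1338, 0.2277]
orientation: [2.172, 2.026, 0.228]
force: [0.1, -0.2, 1.0]
opening: 0.0502
gripper_force: 0.0
```

Emit:
move_arm([
  [0.8,0,0,0,0,0,60],
  [0.8,0,0,0,0,0,60],
  [0.5,0,0,-0.3,0,-0.2,60],
  [0,0,0,-0.7,0,-0.4,60],
  [0,0,0,-0.9,0,-0.4,60],
  [0,0,0,-0.9,0,0,60],
  [0,0,0,-0.9,0,0,60],
  [0,0,0,-0.9,0,0,60],
  [0,0,0,-0.5,0,0,60],
  [0,0,0,0,0,0,60],
])

```text
t: 90.1
tool_pos: [0.5552, 0.0052, 0.2519]
orientation: [2.297, 2.137, 0.006]
force: [-1.0, -0.2, 0.2]
opening: 0.0598
gripper_force: 0.0
```

```bash
cat > w.py <<'E'
from h import *
c=cam('wrist','w31.png'); s=cam('scene'); print(fit(c),fit(s),read_state()['tool_pos'].round(3),spokes(s))
def faces(q):  # head tops: red at +30-ish, blue at -30-ish: fit planes
    d=(q['W']-AX)@np.stack([X,Y,Z],1)*1e3; hsv=cv2.cvtColor(q['frame'],cv2.COLOR_RGB2HSV).astype(int); H,S,V=[hsv[...,i] for i in range(3)]
    r=np.hypot(d[...,0],d[...,2])
    for nm,m in (('red',((H<6)|(H>174))&(S>170)),('blue',(H>98)&(H<125)&(S>120))):
        for y0 in ((-64,0,64) if nm=='red' else (-32,32)):
            k=m&(abs(d[...,1]-y0)<17)&(r>60)&(r<70)&(d[...,2]>20)
            if k.sum()<25: continue
            P=d[k]; A=np.c_[P[:,0],P[:,2]]; mu=A.mean(0); n=np.linalg.svd(A-mu)[2][1]; n*=np.sign(n[1])
            print(nm,y0,k.sum(),'normal ang',np.rad2deg(np.arctan2(n[0],n[1])).round(1),'dist',(n@mu).round(1))
for nm,q in (('wrist',c),('scene',s),('top',cam('top'))):
    print(nm); faces(q)
    d=(q['W']-AX)@np.stack([X,Y,Z],1)*1e3; g=q['frame'].min(-1)
    k=(abs(d[...,1])<80)&(abs(d[...,0])<12)&(d[...,2]>45)&(d[...,2]<58); x=d[...,0][k]; gg=g[k]
    print([(int(a),int(np.median(gg[abs(x-a)<.75]))) for a in range(-10,11) if (abs(x-a)<.75).any()])
E
python3 w.py
```

```text
(array([ 0.29, -0.59, 30.96]), np.float64(1.24)) (array([-0.99,  0.82, 31.55]), np.float64(1.39)) [0.555 0.007 0.252] [(-85.2, 90, 126.5), (-29.2, 77, 125.9), (-29.2, 77, 125.9), (23.6, 21, 127.2), (87.0, 25, 128.7)]
wrist
red -64 638 normal ang 29.8 dist 62.7
red 0 1014 normal ang 28.9 dist 62.5
red 64 1260 normal ang 29.1 dist 62.5
blue -32 1140 normal ang -29.3 dist 62.6
blue 32 1467 normal ang -29.3 dist 62.6
[(-10, 117), (-9, 112), (-8, 65), (-7, 49), (-6, 83), (-5, 112), (-4, 108), (-3, 120), (-2, 192), (-1, 193), (0, 191), (1, 190), (2, 190), (3, 183), (4, 162), (5, 135), (6, 151), (7, 116), (8, 23), (9, 41), (10, 81)]
scene
red -64 118 normal ang 29.5 dist 63.2
red 0 124 normal ang 29.7 dist 63.2
red 64 111 normal ang 29.9 dist 63.2
blue -32 231 normal ang -29.3 dist 64.5
blue 32 207 normal ang -28.6 dist 64.6
[(-10, 94), (-9, 78), (-8, 60), (-7, 68), (-6, 76), (-5, 87), (-4, 98), (-3, 107), (-2, 111), (-1, 113), (0, 111), (1, 111), (2, 139), (3, 154), (4, 105), (5, 101), (6, 94), (7, 63), (8, 48), (9, 63), (10, 69)]
top
red -64 57 normal ang 32.2 dist 64.4
red 64 71 normal ang 30.0 dist 64.0
blue 32 30 normal ang -28.9 dist 63.1
[(-10, 190), (-9, 131), (-8, 111), (-7, 74), (-6, 75), (-5, 72), (-4, 102), (-3, 124), (-2, 138), (-1, 145), (0, 132), (1, 163), (2, 201), (3, 196), (4, 125), (5, 125), (6, 142), (7, 126), (8, 89), (9, 88), (10, 41)]
```

View pics/w31.png

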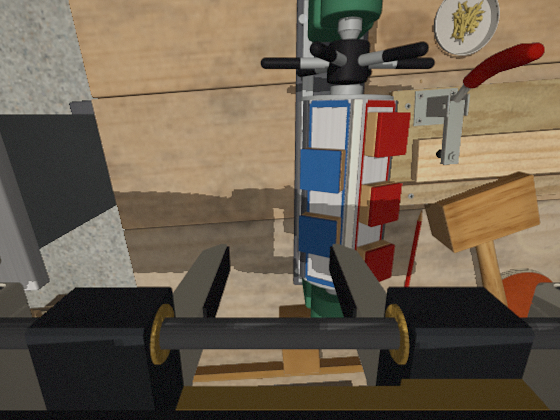

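The white edge runs along x≈355 with the blue heads left and the red heads right, all seated: head tops are 62.5–62.7 mm from the axis (63 expected, with the usual 0.4 mm bias). The red and blue normals average to a drum angle of 30.0°, and the arm is clear. Handing in.

```bash
python3 -c "
from plant import *
print(close_job())"
```

```text
the job is handed in; nothing more can be done
None
```

I handed the job in at about 90 s: all three red and both blue inserts measured fully home, reds first, and the drum was left at rest at about 30° with the white edge on top and the arm clear.

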